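# Take a profile template from the spring-kept rack and stand it up for copying

### The arm

A 7-joint arm with a two-finger parallel gripper is mounted at the origin on a cart in front of the work surface, level with it; the furniture and walls round the work are solid. World frame = base frame: x ahead of the robot, y to its left, z up, the work surface at z = 0. Lengths are in m, angles in rad, forces in N, time in s.
With the tool pointing down it reaches from about 0.425 to 0.95 m from the base axis. Payload 16.7 kg.
Tool frame: the origin (TCP) lies where the fingers leave the gripper's body, on its centre line; the fingertips stand 97 mm ahead of it and the grasp point (between the pads) lies 78 mm ahead of it; x points along the fingers, z is the direction in which the jaws open and shut, and the axes are right-handed (so a half turn about x gives the same grasp; the last joint's range is limited). The gripper opens to 94 mm and grips with 3 to 60 N. Pads are 16 mm wide; open, the fingers measure 119 mm over their backs; the gripper's body (75 mm by 177 mm) begins 78 mm behind the grasp point.
Start: joints at [1.06, 0.426, 0.074, 1.606, -0.034, 1.111, -0.067], TCP at [0.239, -0.631, 0.303] pointing down, gripper open.
Joint ranges: [-2.85, 2.85], [-0.5, 2.14], [-1.23, 1.37], [0.21, 2.46], [-1.02, 4.16], [0.16, 2.05], [-2.73, 2.73]. Speed limits (rad/s): [1.89, 1.89, 2.39, 2.39, 3.01, 3.01, 3.01].

### API

Orientations are given as a unit quaternion [w, x, y, z].
In Python, from plant import env, vision gives the robot as it stands. The module is installed in compiled form; this text tells all that it offers.
- The arm moves only by the tool arm_command, never from a script. Its argument "series" is a list of rows, each an object with "delta_pos": the shift along the tool's x, y, z in mm, a list of three; "twist": the turn, a rotation vector about the tool's x, y, z in rad, a list of three; "hand": the finger opening in mm, from 0 to 94. A call has 1 to 5 rows; each row shifts and turns the commanded pose from where the row before left it, along the tool's axes as they then stand; what a row does not reach is not made up. A row lasts 1/10 s, in which the tool goes at most 50 mm and 8.59 degrees, less where a joint would pass 70% of its speed; a pose out of reach is approached as far as the arm can. A call is refused whole if a number of a shift passes 50 or a number of a turn 0.15, either way. A call with a gripper value outside its range is refused whole. The fingers move at their own pace and stop on an object; the grip force is fixed at half the most. Time passes only in rows, so rows that do not move let the fingers close. It gives the time, the measured TCP pose, the force and the opening at its end, in the units of the state.
- env.sense(): the state, without advancing time (a new reading comes with each control period).
- vision.camera(name): name is "scene" or "top" or "wrist"; returns a dict with "color" (420x560x3 uint8, red, green, blue), "z_map" (420x560 float32, m along the optical axis (not along the pixel's ray), 0 where there is no reading), "vfov" (degrees; the focal length in pixels is half the picture's height over the tangent of half this angle, whatever the lens; pixels are square), "cx", "cy" (the principal point, pixels), "k1" (the pictures are not rectified: a ray, as slopes to the right and down, at radius r is drawn at 1 + k1 r^2 times it, then the intrinsics apply), "rvec" (rotation vector, rad) and "tvec" (3), from world to camera coordinates, as OpenCV has them. Camera axes: x right, y down, z forward; pixel columns grow to the right and rows downward; lengths in m; the calibration is good to about 2 mm. A picture is of the moment at which its call begins.
- env.job_done(): hands the job in, once; it reports no verdict.
The state is a dict: "time": time; "joint_positions": joint angles; "qd": joint speeds; "effort": joint torques, N m; "tool_pos": TCP position; "orientation": TCP orientation; "force": force on the tool from outside, world axes, zero at the start; "moment": the same for the moment, N m; "opening": finger opening in m.
Only numpy, scipy, OpenCV 4.12 (cv2) and the standard library are available. Lean on these libraries where they do the work, as an engineer would, in place of code of your own. Each camera call takes 0.05 s, during which the arm holds its last target.

### The job

Pull the rack's sprung keeper bar over towards the front and down until its brass hook snaps over the bar and holds it there by itself. Then slide the dark brown profile template straight up out of its slot and set it down, not dropped, on the ledge of the copy stand, the right way up and leaning back against the sloping board, roughly in the middle. Leave the white and grey templates in their slots, leave the keeper latched and do not knock the other things on the bench about.

Things in the scene. Friction and masses are not known exactly. Their poses are not given: they have to be found in the camera images.
- rack: plywood rack fixed to the bench, x to its back (away from robot), y left; origin on the bench, mid-slots. Base x -145..60, y +-90, 12 mm thick; grooved rails at x = +-37..55 mm, 67 mm high. Slots 11 mm wide at y = -60, 0, 60 hold one template each (order varies), sheet in the x-z plane, lower edge at z = 12 (55 mm deep in the slot), top edge at z = 132 mm
- keeper (a joint): angle of the U-shaped steel bar, 200 mm wide, over the templates: 0 = upright, closed, bar 155 mm above the bench; grows as the bar swings forward (rack -x) and down, 110 mm from its axis. A spring returns it to 0 (1.4 N at the bar closed, 4 N down). The hook snaps on at about 1.36 rad, then holds it at 1.33; stop at 1.5. Let go earlier it flies back
- keeper_handle (a point): centre of the keeper's red round handle, 13 mm thick and 48 mm long along rack y (106 to 154 mm to the left of the rack's middle), free on all sides; it moves with the keeper. It can turn between the fingers
- latch_hook (a point): top of the sprung brass hook, 24 mm wide, at the middle of the rack's front; the bar pushes it aside on its way down and it snaps back over the bar; no need to touch it
- keeper_hinge (a point): fixed point on the keeper's level turning axis (along rack y), beside the handle: rack x = 0, y = 130, z = 45 mm. With the keeper at angle a the handle lies 110 sin(a) mm in front (rack -x) of and 110 cos(a) mm above this point
- template_dark_center (a point): dark brown template, the one to be taken, profile one big round bead: stiff sheet 90 wide x 120 tall x 8 mm thick, 90 g, upright in a slot; lower 64 mm plain, above it one upright edge is cut to a profile (sheet from x = -45 to about +26 mm). Point at the centre, 60 mm from lower and top edge. x along the width, y through the thickness, z up. 
- template_white_center (a point): white template, two small beads: stiff sheet 90 wide x 120 tall x 8 mm thick, 90 g, upright in a slot; lower 64 mm plain, above it one upright edge is cut to a profile (sheet from x = -45 to about +26 mm). Point at the centre, 60 mm from lower and top edge. x along the width, y through the thickness, z up. Stays in its slot
- template_grey_center (a point): grey template, one bead near the top: stiff sheet 90 wide x 120 tall x 8 mm thick, 90 g, upright in a slot; lower 64 mm plain, above it one upright edge is cut to a profile (sheet from x = -45 to about +26 mm). Point at the centre, 60 mm from lower and top edge. x along the width, y through the thickness, z up. Stays in its slot
- stand: wooden stand fixed to the bench; origin on the bench under the foot of its sloping board, x to its back, z up. The board (120 wide, 80 mm long) rises from x = 0, z = 12 mm, leaning back (+x) 15 degrees (0.26 rad) from vertical, top 88 mm above the bench. Before it the ledge, z = 12 mm, 16 mm deep (x -16 to 0), 130 mm long, ends in a lip 8 mm thick, 12 mm high above the ledge
- stand_ledge (a point): middle of the ledge's surface (stand x = -8, y = 0, z = 12 mm), axes as the stand
- candle_cup: pale turned candle holder, 67 mm wide, 62 mm tall, origin under its foot; leave alone
- blank_ash: pale square wood blank 25x151x25 mm lying down, origin under its centre; leave alone
- wood_egg: turned wooden egg, 47 mm wide, 60 mm tall, origin under its foot; leave alone
- spinning_top: red-brown turned spinning top, 44 mm wide, 50 mm tall, origin under it; leave alone
Mind the look-alikes: they are no part of the job. Leave any orange look-alike of the part that bears template_dark_center alone.

How it is judged:
By the outcome, as a careful person would: the job done as asked, in the order asked, and still so for the second after the job is handed in, with the robot touching nothing.
It also fails if it takes over 64 s, if anything falls off the work surface, if the arm or the gripper's body presses on something with over 40 N, if the wrist force passes 120 N, or if a joint passes its speed limit or range.

## Working session

There is one attempt and no reset: what is moved stays moved. The work goes in short steps, Python scripts to look and compute and a tool call to move; the robot and the scene stay as the last step left them, time stands still between calls to the robot, and variables do not carry over. Pictures are saved under pics/ and viewed, and the job is handed in when it is done.

Besides the shell and the picture viewer there is one more tool, called after "Request:" in YAML: its name, and indented under it one key for each argument. arm_command: Moves the arm, as the interface text tells. Its arguments: {"type":"object","properties":{"series":{"type":"array"}},"required":["series"]}

```bash
mkdir -p pics
cat > h.py <<'E'
import numpy as np, cv2
from plant import env, vision
from scipy.spatial.transform import Rotation as R
def cam(n):
    c=vision.camera(n); return c
def save(c,name,crop=None,s=1):
    im=c["color"][:,:,::-1]
    if crop: x0,y0,x1,y1=crop; im=im[y0:y1,x0:x1]
    if s!=1: im=cv2.resize(im,None,fx=s,fy=s,interpolation=cv2.INTER_CUBIC)
    cv2.imwrite("pics/"+name+".png",im)
def K(c):
    f=210/np.tan(np.radians(c["vfov"])/2); return f
def unproj(c,u,v,z=None,planez=None):
    f=K(c); p=np.array([(u-c["cx"])/f,(v-c["cy"])/f]); q=p.copy()
    for _ in range(30): q=p/(1+c["k1"]*(q@q))
    M=cv2.Rodrigues(np.array(c["rvec"],float))[0]; t=np.array(c["tvec"],float).ravel()
    d=np.array([q[0],q[1],1.])
    o=-M.T@t; D=M.T@d
    if planez is not None: return o+D*(planez-o[2])/D[2]
    if z is None:
        z=c["z_map"][int(round(v)),int(round(u))]
    return o+D*z
def proj(c,P):
    f=K(c);M=cv2.Rodrigues(np.array(c["rvec"],float))[0]; t=np.array(c["tvec"],float).ravel()
    q=M@np.array(P)+t; s=q[:2]/q[2]; s=s*(1+c["k1"]*(s@s)); return s*f+[c["cx"],c["cy"]]
E
python3 - <<'E'
from h import *
import pickle
for n in("scene","top","wrist"):
    c=cam(n); save(c,n+"0"); pickle.dump(c,open(n+"0.pkl","wb")); print(n,c["vfov"],c["cx"],c["cy"],c["k1"],c["rvec"],c["tvec"])
s=env.sense();print(s)
E
```

```text
scene 47.9614189849634 279.07077617262854 205.23266998012514 -0.009175592405683296 [ 2.09143328 -0.74271115  0.40752791] [-0.44800089  0.26443116  1.3289886 ]
top 46.30198586904405 278.0023011742871 200.20995713622688 -0.05880686878016054 [ 2.37812412 -1.63443795  0.255041  ] [-0.23692976  0.50386632  1.69848742]
wrist 69.33166515214593 281.7003479954232 208.80855447069607 -0.037310006224698315 [-2.39267032  1.65224432  0.23006258] [-0.67353884 -0.02904101  0.39097069]
{'time': 0.15, 'joint_positions': array([ 1.05947627,  0.4265576 ,  0.07384167,  1.60644261, -0.0341125 ,
        1.11075707, -0.06710749]), 'qd': array([-0.00043812, -0.00306739, -0.0007181 , -0.00157128,  0.00015227,
       -0.00065107,  0.00047031]), 'effort': array([ 5.45403804e-03, -9.36270118e+01,  3.66990343e+00, -4.54418850e+01,
       -4.87304328e-02,  1.79212686e-02,  9.14390125e-05]), 'tool_pos': array([ 0.23884919, -0.63108427,  0.30216417]), 'orientation': array([ 0.58152517,  0.40205779,  0.58206733, -0.40171587]), 'force': array([-0.36192702,  0.29751979, -0.10186567]), 'moment': array([ 0.0221289 , -0.03853799, -0.0271555 ]), 'opening': 0.0940383481346937}
```

View pics/scene0.png

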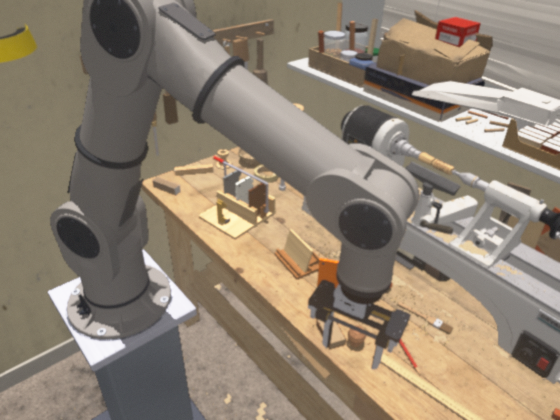

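View pics/top0.png

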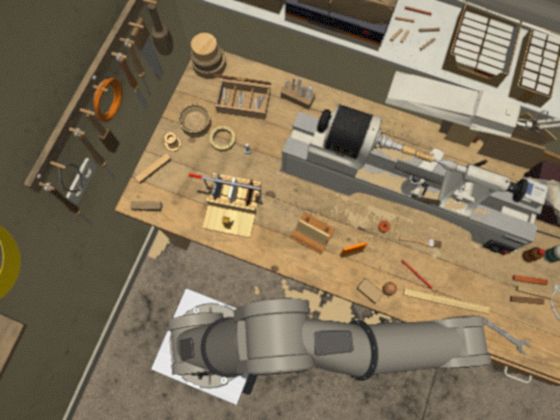

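View pics/wrist0.png

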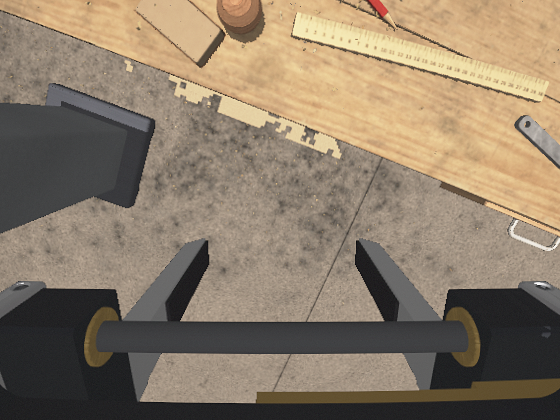

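Run:
```python
from h import *
import pickle
s=pickle.load(open("scene0.pkl","rb"));t=pickle.load(open("top0.pkl","rb"))
save(s,"scene0c",(140,130,340,290),4);save(t,"top0c",(120,130,280,250),5);save(t,"top0d",(270,190,410,310),5)
```

```text
(no output)
```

View pics/scene0c.png

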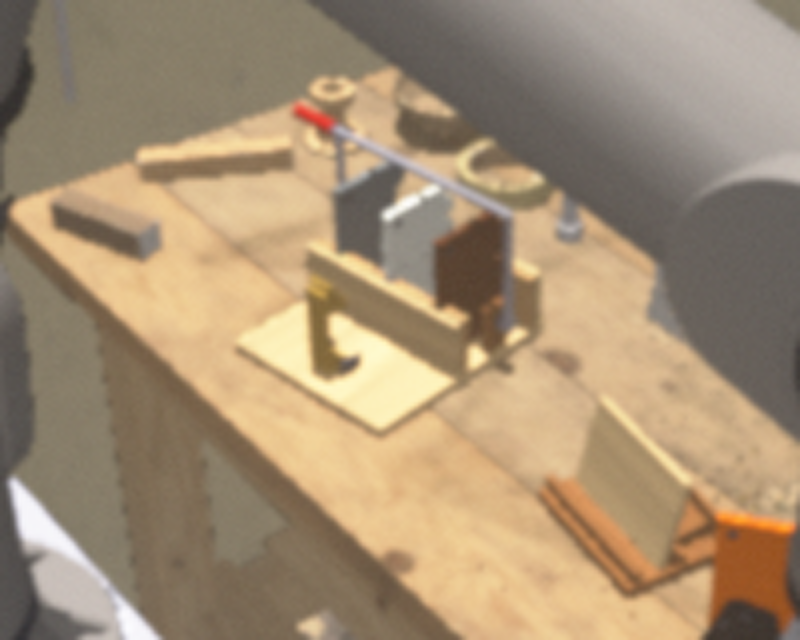

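View pics/top0c.png

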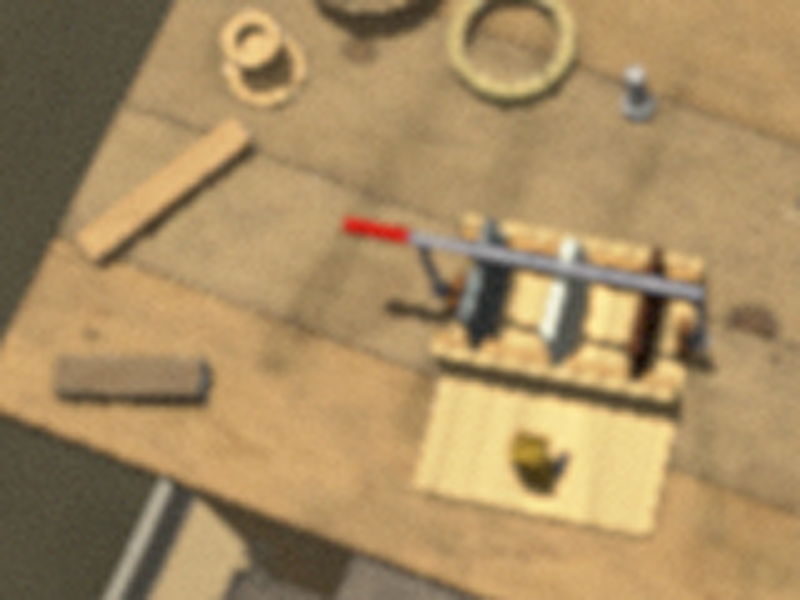

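View pics/top0d.png

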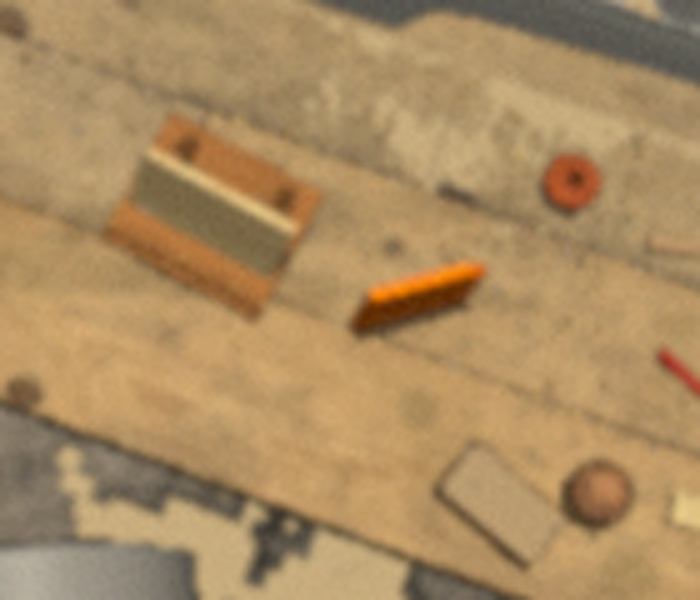

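Run:
```python
from h import *
import pickle
s=pickle.load(open("scene0.pkl","rb"));t=pickle.load(open("top0.pkl","rb"))
T=lambda x,y,z:unproj(t,120+x/5,130+y/5,planez=z)
S=lambda x,y,z:unproj(s,140+x/4,130+y/4,planez=z)
p=lambda n,a:print(n,np.round(a,4))
p("FL",T(415,487,.012));p("FR",T(650,535,.012));p("handL",T(345,225,.155));p("handR",T(408,237,.155)); p("barR",T(703,293,.155))
p("FLs",S(237,347,.012));p("FRs",S(380,433,.012));p("handL",S(298,108,.155));p("handR",S(335,128,.155));p("barR",S(510,214,.155))
T2=lambda x,y,z:unproj(t,270+x/5,190+y/5,planez=z)
p("boardTL",T2(150,150,.088));p("boardTR",T2(297,230,.088))
p("lipL",T2(105,232,.024));p("lipR",T2(257,320,.024))
p("boardTLs",S(603,398,.088));p("boardTRs",S(692,488,.088));p("lipLs",S(540,488,.024));p("lipRs",S(632,595,.0))
p("dark top back",T(655,252,.132));p("dark front",T(640,375,.067))
```

```text
FL [0.3766 0.1872 0.012 ]
FR [0.4054 0.0116 0.012 ]
handL [0.5069 0.2757 0.155 ]
handR [0.5146 0.2308 0.155 ]
barR [0.5503 0.0227 0.155 ]
FLs [0.3719 0.1788 0.012 ]
FRs [0.4011 0.0072 0.012 ]
handL [0.5103 0.2786 0.155 ]
handR [0.5164 0.2292 0.155 ]
barR [0.5507 0.0262 0.155 ]
boardTL [ 0.5115 -0.1409  0.088 ]
boardTR [ 0.494  -0.2577  0.088 ]
lipL [ 0.4588 -0.1287  0.024 ]
lipR [ 0.4372 -0.254   0.024 ]
boardTLs [ 0.5091 -0.1419  0.088 ]
boardTRs [ 0.4911 -0.2619  0.088 ]
lipLs [ 0.4515 -0.1369  0.024 ]
lipRs [ 0.4465 -0.252   0.    ]
dark top back [0.5736 0.0691 0.132 ]
dark front [0.5022 0.0555 0.067 ]
```

```bash
cat >> h.py <<'E'
def pose():
    s=env.sense(); q=s["orientation"]; return np.array(s["tool_pos"]),R.from_quat([q[1],q[2],q[3],q[0]]),s
def Rdown(yaw,tilt=None):
    # tool x down, z at world yaw
    x=np.array([0,0,-1.]);z=np.array([np.cos(yaw),np.sin(yaw),0]);y=np.cross(z,x)
    return R.from_matrix(np.c_[x,y,z])
def plan(p0,R0,wps,step=45):
    """wps: list of (tcp pos, R, nrows or None)"""
    import json
    p=np.array(p0);Rc=R0;out=[]
    for P,Q,n in wps:
        rv=(Rc.inv()*Q).as_rotvec(); d=np.array(P)-p
        if n is None: n=int(max(1,np.ceil(np.abs(d).max()*1000/step),np.ceil(np.linalg.norm(d)*1000/49),np.ceil(np.linalg.norm(rv)/.145)))
        for i in range(n):
            # recompute towards target
            k=n-i
            rv=(Rc.inv()*Q).as_rotvec()/k; dd=Rc.inv().apply(np.array(P)-p)/k*1000
            dd=np.round(dd,1); rv=np.round(rv,3)
            out.append((dd.tolist(),rv.tolist()))
            p=p+Rc.apply(dd/1000); Rc=Rc*R.from_rotvec(rv)
    for i,o in enumerate(out): print(i,o)
    return p,Rc
def gp(P,Q,d=.078): # tcp for grasp point P
    return np.array(P)-Q.apply([d,0,0])
RO=np.array([.5337,.1252]);RY=.164
def rack(x,y,z,RO=RO,yaw=RY):
    c,s=np.cos(yaw),np.sin(yaw); return np.array([RO[0]+c*x-s*y,RO[1]+s*x+c*y,z])
E
python3 - <<'E'
from h import *
p,Rc,s=pose(); print(Rc.as_matrix().round(3)); z=Rc.as_matrix()[:,2]; print(np.arctan2(z[1],z[0]))
import pickle
t=pickle.load(open("top0.pkl","rb"))
for uv in [(285,165),(350,130),(290,150)]: print(unproj(t,*uv))
for sgn in(0,np.pi):
    Q=Rdown(RY+sgn); print((Rc.inv()*Q).as_rotvec())
Q=Rdown(RY+np.pi)
plan(p,Rc,[((.45,-.3,.37),None or Rdown(RY+np.pi),None),(gp(rack(0,130,.27),Q),Q,None)])
E
```

```text
[[-0.     0.935  0.354]
 [ 0.001  0.354 -0.935]
 [-1.    -0.    -0.001]]
-1.2090075744774715
[ 0.68922164 -0.01690462  0.08460123]
[ 0.74034046 -0.2008343   0.42220796]
[ 0.70451959 -0.02727527  0.20011288]
[-1.37300746e+00 -7.84749952e-04 -5.89994819e-04]
[ 1.76858496e+00 -6.22783437e-04  8.28361972e-04]
0 ([-5.2, 24.2, -18.1], [0.136, -0.0, 0.0])
1 ([-5.2, 21.5, -21.2], [0.136, -0.0, 0.0])
2 ([-5.2, 18.5, -23.9], [0.136, -0.0, 0.0])
3 ([-5.2, 15.0, -26.2], [0.136, -0.0, 0.0])
4 ([-5.2, 11.4, -28.0], [0.136, -0.0, 0.0])
5 ([-5.2, 7.5, -29.3], [0.136, -0.0, 0.0])
6 ([-5.2, 3.4, -30.0], [0.136, -0.0, 0.0])
7 ([-5.2, -0.7, -30.2], [0.136, -0.0, 0.0])
8 ([-5.2, -4.8, -29.8], [0.136, -0.0, 0.0])
9 ([-5.2, -8.8, -28.9], [0.136, -0.0, 0.0])
10 ([-5.2, -12.6, -27.5], [0.136, 0.0, 0.0])
11 ([-5.2, -16.2, -25.5], [0.136, 0.0, 0.0])
12 ([-5.2, -19.5, -23.0], [0.137, 0.0, 0.001])
13 ([0.0, -45.6, -0.0], [-0.0, 0.0, -0.0])
14 ([0.0, -45.6, -0.0], [-0.0, 0.0, -0.0])
15 ([0.0, -45.6, -0.0], [-0.0, 0.0, -0.0])
16 ([0.0, -45.6, -0.0], [-0.0, 0.0, -0.0])
17 ([0.0, -45.6, -0.0], [-0.0, 0.0, -0.0])
18 
[... 28231 characters left out ...]
-0.1], [-0.0, 0.0, -0.0])
2858 ([0.1, -45.6, -0.0], [-0.0, 0.0, -0.0])
2859 ([0.0, -45.5, -0.1], [-0.0, 0.0, -0.0])
2860 ([0.1, -45.6, -0.0], [-0.0, 0.0, -0.0])
2861 ([0.0, -45.5, -0.1], [-0.0, 0.0, -0.0])
2862 ([0.1, -45.6, -0.0], [-0.0, 0.0, -0.0])
2863 ([0.0, -45.5, -0.1], [-0.0, 0.0, -0.0])
2864 ([0.1, -45.6, -0.0], [-0.0, 0.0, -0.0])
2865 ([0.0, -45.5, -0.1], [-0.0, 0.0, -0.0])
2866 ([0.1, -45.6, -0.0], [-0.0, 0.0, -0.0])
2867 ([0.0, -45.5, -0.1], [-0.0, 0.0, -0.0])
2868 ([0.1, -45.6, -0.0], [-0.0, 0.0, -0.0])
2869 ([0.0, -45.5, -0.1], [-0.0, 0.0, -0.0])
2870 ([0.1, -45.6, -0.0], [-0.0, 0.0, -0.0])
2871 ([0.0, -45.5, -0.1], [-0.0, 0.0, -0.0])
2872 ([0.1, -45.6, -0.0], [-0.0, 0.0, -0.0])
```

```bash
sed -i 's/for i,o in enumerate(out): print(i,o)/print(len(out)); [print(i,*o[0],"|",*o[1]) for i,o in enumerate(out[:60])]/' h.py
python3 - <<'E'
from h import *
p,Rc,s=pose()
Q=Rdown(RY)
plan(p,Rc,[((.46,-.25,.37),Q,None),(gp(rack(0,.130,.24),Q),Q,None)])
E
```

```text
22
0 -6.8 34.2 -27.8 | -0.137 -0.0 -0.0
1 -6.8 37.6 -22.9 | -0.137 -0.0 -0.0
2 -6.7 40.4 -17.5 | -0.137 -0.0 -0.0
3 -6.8 42.4 -11.9 | -0.137 -0.0 -0.0
4 -6.7 43.7 -5.9 | -0.138 -0.0 -0.0
5 -6.8 44.1 0.1 | -0.137 -0.0 -0.0
6 -6.7 43.6 6.1 | -0.138 -0.0 -0.0
7 -6.8 42.4 12.1 | -0.137 -0.0 -0.0
8 -6.7 40.3 17.8 | -0.138 -0.0 -0.0
9 -6.8 37.6 23.1 | -0.137 -0.0 -0.001
10 4.3 40.7 11.2 | -0.0 -0.0 0.0
11 4.3 40.7 11.2 | -0.0 -0.0 0.0
12 4.3 40.7 11.2 | -0.0 -0.0 0.0
13 4.3 40.7 11.2 | -0.0 -0.0 0.0
14 4.3 40.7 11.2 | -0.0 -0.0 0.0
15 4.3 40.7 11.1 | -0.0 -0.0 0.0
16 4.4 40.6 11.2 | -0.0 -0.0 0.0
17 4.3 40.7 11.1 | -0.0 -0.0 0.0
18 4.4 40.6 11.2 | -0.0 -0.0 0.0
19 4.3 40.7 11.1 | -0.0 -0.0 0.0
20 4.4 40.6 11.2 | -0.0 -0.0 0.0
21 4.3 40.7 11.1 | -0.0 -0.0 0.0
```

Request:
arm_command:
  series:
    - {"delta_pos":[-7,34,-28],"twist":[-0.137,0,0],"hand":60}
    - {"delta_pos":[-7,38,-23],"twist":[-0.137,0,0],"hand":60}
    - {"delta_pos":[-7,40,-18],"twist":[-0.137,0,0],"hand":60}
    - {"delta_pos":[-7,42,-12],"twist":[-0.137,0,0],"hand":60}
    - {"delta_pos":[-7,44,-6],"twist":[-0.137,0,0],"hand":60}

```text
time: 0.65
tool_pos: [0.3491, -0.4385, 0.3379]
orientation: [0.683, 0.181, 0.684, -0.181]
force: [0.1, -0.8, 0.6]
opening: 0.0607
```

Request:
arm_command:
  series:
    - {"delta_pos":[-7,44,0],"twist":[-0.137,0,0],"hand":60}
    - {"delta_pos":[-7,44,6],"twist":[-0.137,0,0],"hand":60}
    - {"delta_pos":[-7,42,12],"twist":[-0.137,0,0],"hand":60}
    - {"delta_pos":[-7,40,18],"twist":[-0.137,0,0],"hand":60}
    - {"delta_pos":[-7,38,23],"twist":[-0.137,0,0],"hand":60}

```text
time: 1.15
tool_pos: [0.4598, -0.2479, 0.373]
orientation: [0.705, -0.059, 0.705, 0.059]
force: [1.6, -0.5, -0.3]
opening: 0.0601
```

Run:
```python
from h import *
import pickle
c=cam("wrist"); save(c,"w1"); pickle.dump(c,open("w1.pkl","wb"))
p,Rc,s=pose();Q=Rdown(RY); print(s["joint_positions"].round(2))
plan(p,Rc,[(gp(rack(0,.130,.24),Q),Q,None)])
```

```text
[ 0.69  0.14 -0.37  1.84  0.05  1.18  0.49]
11
0 5.2 43.4 12.5 | 0.002 0.0 -0.0
1 5.2 43.4 12.5 | 0.002 0.0 -0.0
2 5.2 43.5 12.4 | 0.002 0.0 -0.0
3 5.2 43.5 12.3 | 0.002 0.0 -0.0
4 5.2 43.5 12.2 | 0.002 0.0 -0.0
5 5.2 43.5 12.1 | 0.001 0.0 -0.0
6 5.2 43.6 12.0 | 0.002 0.001 -0.0
7 5.2 43.6 12.0 | 0.001 0.0 -0.0
8 5.1 43.6 11.9 | 0.002 0.001 -0.0
9 5.2 43.6 11.8 | 0.001 0.0 -0.0
10 5.1 43.6 11.8 | 0.002 0.001 -0.001
```

View pics/w1.png

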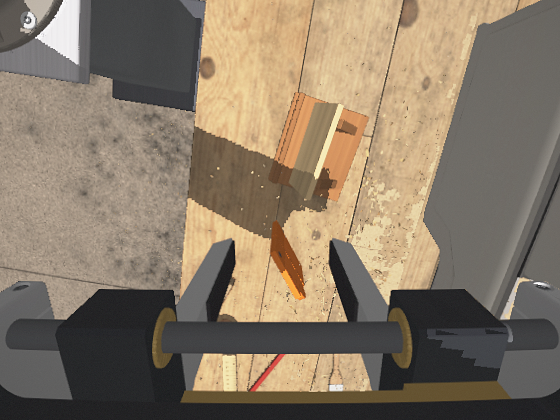

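Run:
```python
from h import *
import pickle
c=pickle.load(open("w1.pkl","rb")); save(c,"w1c",(260,80,380,220),5)
```

```text
(no output)
```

View pics/w1c.png

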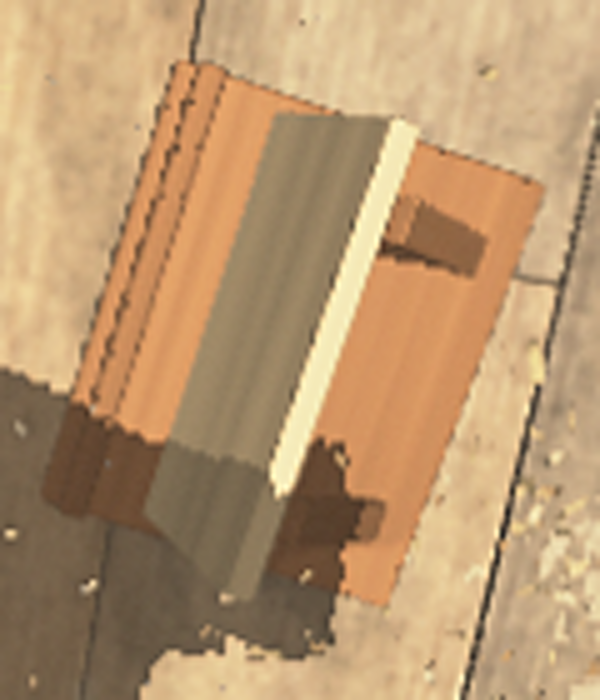

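Request:
arm_command:
  series:
    - {"delta_pos":[5,43.5,12.5],"twist":[0.002,0,0],"hand":60}
    - {"delta_pos":[5,43.5,12.5],"twist":[0.002,0,0],"hand":60}
    - {"delta_pos":[5,43.5,12.5],"twist":[0.002,0,0],"hand":60}
    - {"delta_pos":[5,43.5,12],"twist":[0.002,0,0],"hand":60}
    - {"delta_pos":[5,43.5,12],"twist":[0.002,0,0],"hand":60}

```text
time: 1.7
tool_pos: [0.4858, -0.0236, 0.3476]
orientation: [0.705, -0.053, 0.705, 0.053]
force: [0.7, -0.3, -0.8]
opening: 0.0601
```

Request:
arm_command:
  series:
    - {"delta_pos":[5,43.5,12],"twist":[0.002,0,0],"hand":60}
    - {"delta_pos":[5,43.5,12],"twist":[0.002,0,0],"hand":60}
    - {"delta_pos":[5,43.5,12],"twist":[0.002,0,0],"hand":60}
    - {"delta_pos":[5,43.5,12],"twist":[0.002,0,0],"hand":60}

```text
time: 2.1
tool_pos: [0.5078, 0.1555, 0.3275]
orientation: [0.705, -0.05, 0.705, 0.05]
force: [1.2, -1.7, -0.1]
opening: 0.0602
```

Run:
```python
from h import *
import pickle
c=pickle.load(open("w1.pkl","rb"))
W=lambda x,y,z:unproj(c,260+x/5,80+y/5,planez=z)
a=W(275,115,.012);b=W(148,510,.012);e=W(390,118,.088);f=W(225,597,.088)
for v in(a,b,e,f,(a+b)/2,(e+f)/2): print(v.round(4))
for l,r in((a,b),(e,f)): d=l-r; print(np.arctan2(-d[0],d[1]),np.linalg.norm(d))
l=W(222,70,.024);r=W(92,508,.024);d=l-r;print(l,r,np.arctan2(-d[0],d[1]),np.linalg.norm(d),(l+r)/2)
w=cam("wrist");save(w,"w2");pickle.dump(w,open("w2.pkl","wb"))
```

```text
[ 0.4864 -0.1347  0.012 ]
[ 0.4709 -0.2499  0.012 ]
[ 0.5056 -0.1369  0.088 ]
[ 0.4892 -0.2545  0.088 ]
[ 0.4787 -0.1923  0.012 ]
[ 0.4974 -0.1957  0.088 ]
-0.1342249771905928 0.1162032654408363
-0.13853772471382442 0.1187381437718881
[ 0.46914719 -0.12680026  0.024     ] [ 0.45424419 -0.24982165  0.024     ] -0.12055406039280064 0.12392078985263535 [ 0.46169569 -0.18831095  0.024     ]
```

View pics/w2.png

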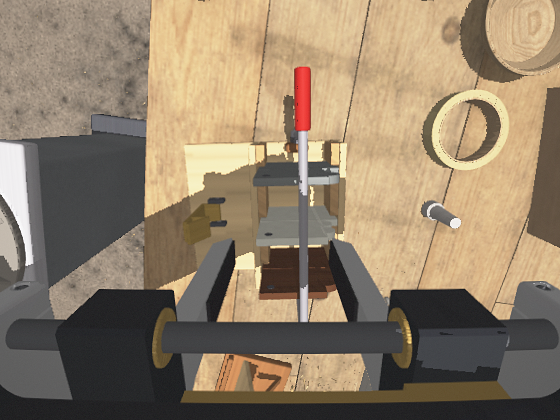

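Run:
```python
from h import *
import pickle
c=pickle.load(open("w2.pkl","rb"))
a=unproj(c,303,69,planez=.158);b=unproj(c,303,130,planez=.158);print(a,b,(a+b)/2,np.arctan2(-(a-b)[0],(a-b)[1]),np.linalg.norm(a-b))
print(rack(0,.13,.155))
for uv in[(254,183),(337,183),(254,168),(338,165),(257,243),(262,297),(328,297)]: 
  print(uv,unproj(c,*uv,planez=.132),unproj(c,*uv))
p,Rc,s=pose();Q=Rdown(RY)
h=(a+b)/2;h[2]=.155
plan(p,Rc,[(gp(h+[0,0,.03],Q),Q,None),(gp(h,Q),Q,2)])
```

```text
[0.50603569 0.27646329 0.158     ] [0.5132343  0.23155537 0.158     ] [0.509635   0.25400933 0.158     ] 0.15894500200646816 0.04548122020679124
[0.51247544 0.25345567 0.155     ]
(254, 183) [0.47778299 0.17790294 0.132     ] [0.47776506 0.17784675 0.13172278]
(337, 183) [0.55381009 0.18878771 0.132     ] [0.56771592 0.1779788  0.06582919]
(254, 168) [0.47614707 0.1917101  0.132     ] [0.47151736 0.18168837 0.06640622]
(338, 165) [0.55157114 0.2052903  0.132     ] [0.56621572 0.1977747  0.05952264]
(257, 243) [0.48764641 0.11917948 0.132     ] [0.48762041 0.11880772 0.1311041 ]
(262, 297) [0.49987731 0.0603081  0.132     ] [0.49988933 0.05981155 0.13120902]
(328, 297) [0.5674963  0.06989586 0.132     ] [ 0.60209684 -0.00914963 -0.0012724 ]
5
0 21.5 29.9 5.2 | -0.005 0.0 -0.001
1 21.4 29.9 5.4 | -0.006 0.0 -0.001
2 21.4 29.9 5.6 | -0.005 0.001 -0.001
3 15.0 -0.0 0.0 | -0.0 -0.0 -0.0
4 15.0 -0.0 0.0 | -0.0 -0.0 -0.0
```

Request:
arm_command:
  series:
    - {"delta_pos":[21.5,30,5.5],"twist":[-0.005,0,-0.001],"hand":50}
    - {"delta_pos":[21.5,30,5.5],"twist":[-0.005,0,-0.001],"hand":50}
    - {"delta_pos":[21.5,30,6],"twist":[-0.005,0,-0.001],"hand":50}
    - {"delta_pos":[15,0,0.5],"twist":[0,0,0],"hand":50}
    - {"delta_pos":[15,0,0],"twist":[0,0,0],"hand":50}

```text
time: 2.65
tool_pos: [0.5118, 0.2456, 0.2319]
orientation: [0.705, -0.057, 0.705, 0.055]
force: [0.2, -0.7, 0.8]
opening: 0.0502
```

Request:
arm_command:
  series:
    - {"delta_pos":[0,0,0],"twist":[0,0,0],"hand":0}
    - {"delta_pos":[0,0,0],"twist":[0,0,0],"hand":0}
    - {"delta_pos":[0,0,0],"twist":[0,0,0],"hand":0}
    - {"delta_pos":[0,0,0],"twist":[0,0,0],"hand":0}
    - {"delta_pos":[0,0,0],"twist":[0,0,0],"hand":0}

```text
time: 3.15
tool_pos: [0.5122, 0.2453, 0.2338]
orientation: [0.705, -0.057, 0.704, 0.055]
force: [-2.5, -0.3, 0.4]
opening: 0.0133
```

Run:
```python
from h import *
p,Rc,s=pose();print(p,s["force"],s["opening"],s["joint_positions"].round(2))
g=p+Rc.apply([.078,0,0]);print(g)
c=cam("scene");save(c,"s2",(170,110,330,230),5)
# arc: handle center at angle 0 assume g
wps=[]
for a in np.linspace(0,1.42,13)[1:]:
    P=g+np.array([np.cos(RY),np.sin(RY),0])*(-.110*np.sin(a))+np.array([0,0,.110*(np.cos(a)-1)])
    wps.append((P-Rc.apply([.078,0,0]),Rc,1))
plan(p,Rc,wps)
```

```text
[0.51220359 0.24528684 0.23377711] [-2.49616164 -0.345665    0.40223416] 0.01326724354511958 [-0.02  0.4  -0.67  1.88  0.3   0.96 -0.67]
[0.51231669 0.24507116 0.15577749]
12
0 0.8 -0.1 -13.0 | 0.0 0.0 0.0
1 2.2 -0.1 -12.8 | 0.0 0.0 0.0
2 3.8 -0.0 -12.4 | 0.0 0.0 0.0
3 5.2 -0.1 -12.0 | 0.0 0.0 0.0
4 6.6 -0.0 -11.2 | 0.0 0.0 0.0
5 7.9 -0.1 -10.3 | 0.0 0.0 0.0
6 9.0 -0.0 -9.4 | 0.0 0.0 0.0
7 10.1 -0.1 -8.2 | 0.0 0.0 0.0
8 11.0 0.0 -7.0 | 0.0 0.0 0.0
9 11.7 0.0 -5.6 | 0.0 0.0 0.0
10 12.3 0.0 -4.2 | 0.0 0.0 0.0
11 12.8 0.1 -2.7 | 0.0 0.0 0.0
```

View pics/s2.png

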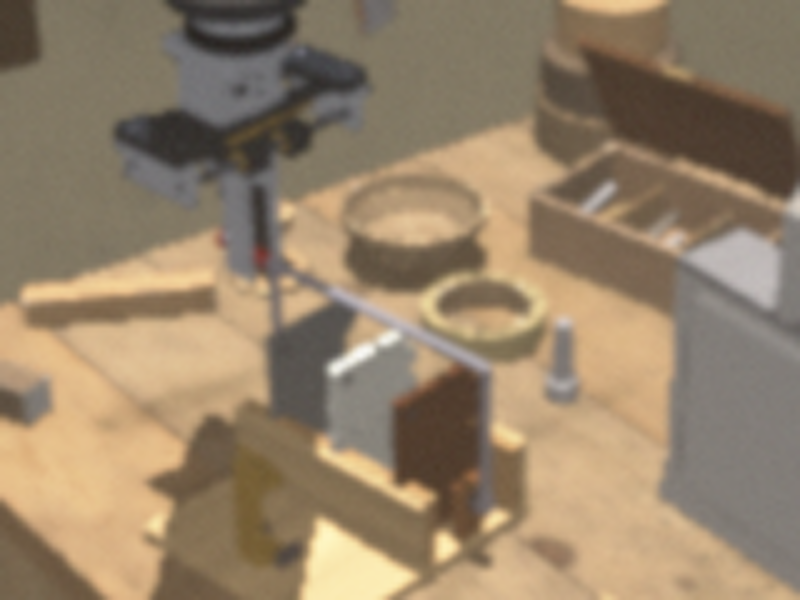

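Request:
arm_command:
  series:
    - {"delta_pos":[1,0,-13],"twist":[0,0,0],"hand":0}
    - {"delta_pos":[2,0,-13],"twist":[0,0,0],"hand":0}
    - {"delta_pos":[4,0,-12.5],"twist":[0,0,0],"hand":0}
    - {"delta_pos":[5,0,-12],"twist":[0,0,0],"hand":0}
    - {"delta_pos":[6.5,0,-11],"twist":[0,0,0],"hand":0}

```text
time: 3.7
tool_pos: [0.4506, 0.2357, 0.2146]
orientation: [0.705, -0.057, 0.704, 0.055]
force: [6.0, -0.6, -1.3]
opening: 0.0122
```

Run:
```python
from h import *
p,Rc,s=pose();print(p,s["force"],s["opening"],s["joint_positions"].round(2))
c=cam("scene");save(c,"s3",(170,110,330,230),5)
```

```text
[0.45055449 0.23568756 0.2146289 ] [ 6.02754102 -0.58865591 -1.28856666] 0.012194789397488779 [-0.02  0.34 -0.69  2.03  0.28  0.87 -0.71]
```

View pics/s3.png

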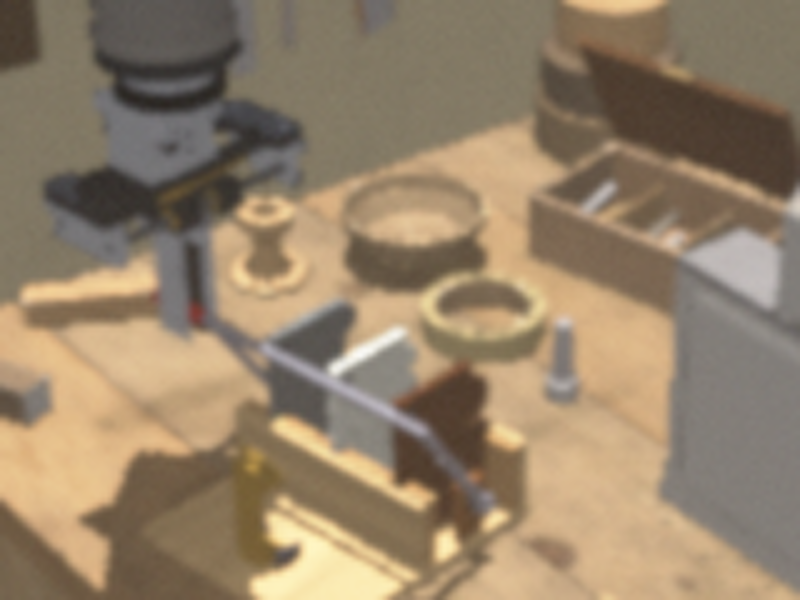

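Request:
arm_command:
  series:
    - {"delta_pos":[8,0,-10.5],"twist":[0,0,0],"hand":0}
    - {"delta_pos":[9,0,-9.5],"twist":[0,0,0],"hand":0}
    - {"delta_pos":[10,0,-8],"twist":[0,0,0],"hand":0}
    - {"delta_pos":[11,0,-7],"twist":[0,0,0],"hand":0}
    - {"delta_pos":[12,0,-5.5],"twist":[0,0,0],"hand":0}

```text
time: 4.25
tool_pos: [0.4107, 0.2294, 0.1638]
orientation: [0.705, -0.057, 0.705, 0.055]
force: [4.4, 2.2, 4.8]
opening: 0.0119
```

Request:
arm_command:
  series:
    - {"delta_pos":[12,0,-4],"twist":[0,0,0],"hand":0}
    - {"delta_pos":[13,0,-3],"twist":[0,0,0],"hand":0}
    - {"delta_pos":[0,0,0],"twist":[0,0,0],"hand":0}
    - {"delta_pos":[0,0,0],"twist":[0,0,0],"hand":0}

```text
time: 4.65
tool_pos: [0.4041, 0.2283, 0.1387]
orientation: [0.705, -0.057, 0.705, 0.055]
force: [4.3, 1.6, 1.5]
opening: 0.0123
```

Run:
```python
from h import *
p,Rc,s=pose();print(p,s["force"],s["opening"],s["joint_positions"].round(2))
h=p+Rc.apply([.078,0,0]); print("angle",np.arctan2((rack(0,.13,.045)-h)@[np.cos(RY),np.sin(RY),0],h[2]-.045),np.arccos((h[2]-.045)/.11))
c=cam("scene");save(c,"s4",(170,110,330,230),5)
```

```text
[0.40411572 0.22834364 0.13868521] [4.33436847 1.6004512  1.542266  ] 0.012255966018725375 [-0.09  0.39 -0.66  2.17  0.38  0.69 -0.85]
angle 1.4304970846471776 1.42771334434903
```

View pics/s4.png

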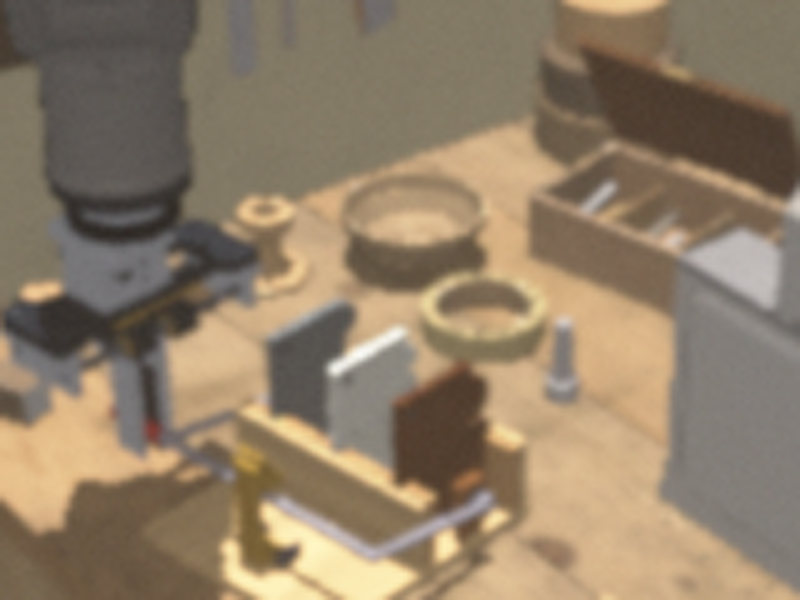

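Request:
arm_command:
  series:
    - {"delta_pos":[-4,0,0.5],"twist":[0,0,0],"hand":0}
    - {"delta_pos":[-4,0,1],"twist":[0,0,0],"hand":0}
    - {"delta_pos":[-2,0,0.5],"twist":[0,0,0],"hand":0}
    - {"delta_pos":[0,0,0],"twist":[0,0,0],"hand":0}

```text
time: 5.1
tool_pos: [0.406, 0.2284, 0.1486]
orientation: [0.705, -0.057, 0.705, 0.055]
force: [7.0, 5.0, -16.7]
opening: 0.0119
```

Run:
```python
from h import *
p,Rc,s=pose();print(p,s["force"],s["opening"])
h=p+Rc.apply([.078,0,0]); print("angle",np.arccos((h[2]-.045)/.11))
```

```text
[0.40601787 0.2283583  0.14863587] [  7.01601818   5.02304201 -16.65070304] 0.0119144784448646
angle 1.3355778194806447
```

Request:
arm_command:
  series:
    - {"delta_pos":[0,0,0],"twist":[0,0,0],"hand":40}
    - {"delta_pos":[0,0,0],"twist":[0,0,0],"hand":40}
    - {"delta_pos":[-15,0,0],"twist":[0,0,0],"hand":40}
    - {"delta_pos":[-40,0,0],"twist":[0,0,0],"hand":40}
    - {"delta_pos":[-40,0,0],"twist":[0,0,0],"hand":40}

```text
time: 5.6
tool_pos: [0.4053, 0.2288, 0.2461]
orientation: [0.704, -0.057, 0.706, 0.055]
force: [0.5, 0.4, 0.7]
opening: 0.0399
```

Run:
```python
from h import *
import pickle
p,Rc,s=pose();print(p,s["force"],s["opening"],s["joint_positions"].round(2))
c=cam("scene");save(c,"s5",(170,110,330,230),5)
t=pickle.load(open("top0.pkl","rb"))
# point cloud
pts=np.array([unproj(t,u,v) for v in range(80,260,2) for u in range(270,440,2) if t["z_map"][v,u]>0])
for zlo,zhi in((.1,.2),(.2,.3),(.3,.4),(.4,.5),(.5,.7)):
  for ylo in np.arange(-.4,.05,.05):
    m=(pts[:,2]>zlo)&(pts[:,2]<zhi)&(pts[:,1]>ylo)&(pts[:,1]<ylo+.05)
    if m.sum()>2: print(zlo,round(ylo,2),"xmin",np.sort(pts[m,0])[2].round(3),m.sum())
```

```text
[0.40531002 0.22876875 0.24613708] [0.49870614 0.36465406 0.72582275] 0.03992168290006123 [ 0.02  0.22 -0.75  2.08  0.19  0.91 -0.68]
0.1 -0.4 xmin 0.488 84
0.1 -0.35 xmin 0.465 92
0.1 -0.3 xmin 0.683 68
0.1 -0.25 xmin 0.683 57
0.1 -0.2 xmin 0.683 46
0.1 -0.15 xmin 0.682 39
0.1 -0.1 xmin 0.682 67
0.1 -0.05 xmin 0.682 90
0.1 -0.0 xmin 0.996 12
0.2 -0.4 xmin 0.688 99
0.2 -0.35 xmin 0.69 94
0.2 -0.3 xmin 0.686 60
0.2 -0.25 xmin 0.687 60
0.2 -0.2 xmin 0.686 57
0.2 -0.15 xmin 0.686 86
0.2 -0.1 xmin 0.687 91
0.2 -0.05 xmin 0.689 105
0.3 -0.4 xmin 0.709 53
0.3 -0.35 xmin 0.751 46
0.3 -0.3 xmin 0.699 68
0.3 -0.25 xmin 0.699 73
0.3 -0.2 xmin 0.697 72
0.3 -0.15 xmin 0.702 77
0.3 -0.1 xmin 0.713 10
0.4 -0.3 xmin 0.717 101
0.4 -0.25 xmin 0.716 132
0.4 -0.2 xmin 0.717 129
0.4 -0.15 xmin 0.718 55
0.5 -0.4 xmin 0.824 153
0.5 -0.35 xmin 0.828 131
0.5 -0.3 xmin 0.83 48
```

View pics/s5.png

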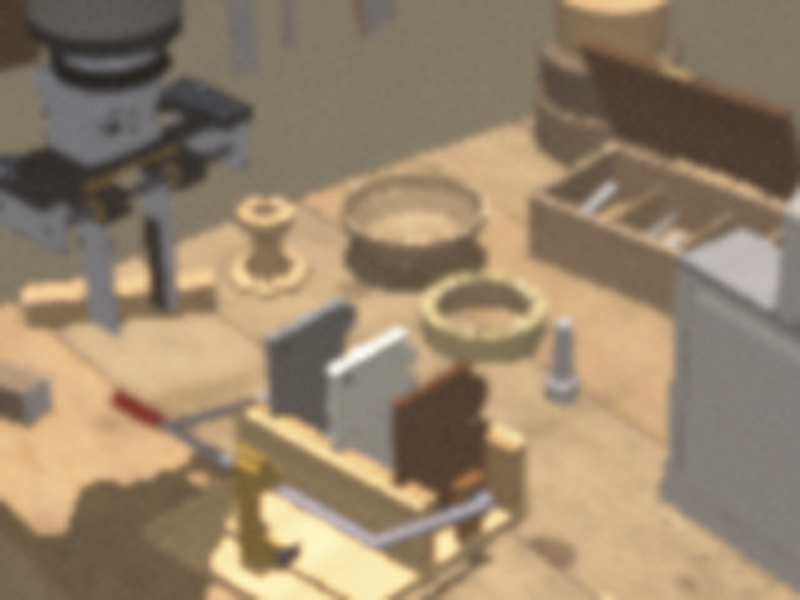

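Run:
```python
from h import *
p,Rc,s=pose();Q=Rdown(RY+np.pi/2)
P=rack(-.008,-.06,.20)
plan(p,Rc,[(gp(rack(-.05,.06,.22),Q),Q,None),(gp(P,Q),Q,None)])
```

```text
14
0 -4.1 -5.9 5.3 | -0.143 0.0 0.0
1 -4.1 -6.5 4.4 | -0.143 0.0 0.0
2 -4.1 -7.1 3.4 | -0.143 0.0 0.001
3 -4.2 -7.5 2.4 | -0.143 0.0 0.001
4 -4.2 -7.8 1.3 | -0.143 0.0 0.0
5 -4.2 -7.9 0.2 | -0.143 0.0 0.001
6 -4.2 -7.8 -1.0 | -0.143 0.001 0.001
7 -4.2 -7.6 -2.1 | -0.144 0.0 0.0
8 -4.1 -7.3 -3.1 | -0.143 0.001 0.001
9 -4.2 -6.7 -4.1 | -0.144 0.0 0.0
10 -4.1 -6.0 -5.1 | -0.143 0.001 0.001
11 6.7 -14.0 -40.0 | -0.0 -0.0 -0.0
12 6.7 -14.1 -40.0 | -0.0 -0.0 -0.0
13 6.6 -14.0 -39.9 | -0.0 -0.0 -0.0
```

Request:
arm_command:
  series:
    - {"delta_pos":[-10,-6,5],"twist":[-0.143,0,0],"hand":40}
    - {"delta_pos":[-10,-6.5,4.5],"twist":[-0.143,0,0],"hand":40}
    - {"delta_pos":[-10,-7,3.5],"twist":[-0.143,0,0.001],"hand":40}
    - {"delta_pos":[-10,-7.5,2.5],"twist":[-0.143,0,0.001],"hand":40}
    - {"delta_pos":[-10,-8,1.5],"twist":[-0.143,0,0],"hand":40}

```text
time: 6.15
tool_pos: [0.437, 0.204, 0.2959]
orientation: [0.639, -0.301, 0.64, 0.301]
force: [0.8, 0.4, -0.8]
opening: 0.0398
```

Request:
arm_command:
  series:
    - {"delta_pos":[0,-8,0],"twist":[-0.143,0,0.001],"hand":40}
    - {"delta_pos":[0,-8,-1],"twist":[-0.143,0,0.001],"hand":40}
    - {"delta_pos":[0,-7.5,-2],"twist":[-0.143,0,0.001],"hand":40}
    - {"delta_pos":[0,-7.5,-3],"twist":[-0.143,0.001,0],"hand":40}
    - {"delta_pos":[0,-6.5,-4],"twist":[-0.143,0,0],"hand":40}

```text
time: 6.65
tool_pos: [0.4679, 0.1793, 0.2955]
orientation: [0.493, -0.505, 0.495, 0.506]
force: [0.0, 0.5, -0.0]
opening: 0.0398
```

Request:
arm_command:
  series:
    - {"delta_pos":[0,-6,-5],"twist":[-0.143,0,0],"hand":40}
    - {"delta_pos":[5,-14,-40],"twist":[0,0,0],"hand":40}
    - {"delta_pos":[5,-14,-40],"twist":[0,0,0],"hand":40}
    - {"delta_pos":[5,-14,-40],"twist":[0,0,0],"hand":40}

```text
time: 7.05
tool_pos: [0.5349, 0.0615, 0.2803]
orientation: [0.457, -0.538, 0.459, 0.539]
force: [1.5, 0.7, 0.2]
opening: 0.0402
```

Run:
```python
from h import *
import pickle
p,Rc,s=pose();print(p,s["force"],s["opening"],s["joint_positions"].round(2))
c=cam("wrist");save(c,"w3");pickle.dump(c,open("w3.pkl","wb"))
```

```text
[0.53492904 0.0614516  0.28034222] [1.52481716 0.6526226  0.1615625 ] 0.04023406106085376 [ 0.5   0.35 -0.88  1.89  0.31  1.05  1.22]
```

View pics/w3.png

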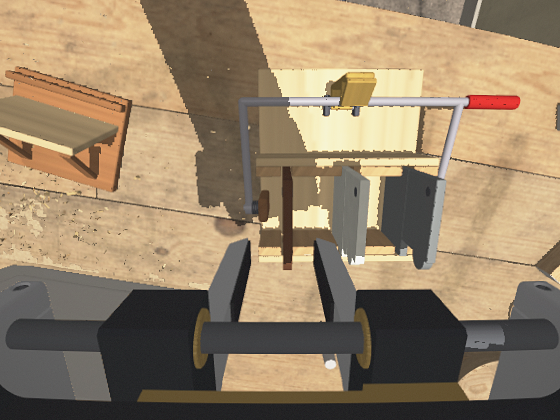

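Run:
```python
from h import *
import pickle
c=pickle.load(open("w3.pkl","rb"));save(c,"w3c",(230,140,450,290),3.6)
```

```text
(no output)
```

View pics/w3c.png

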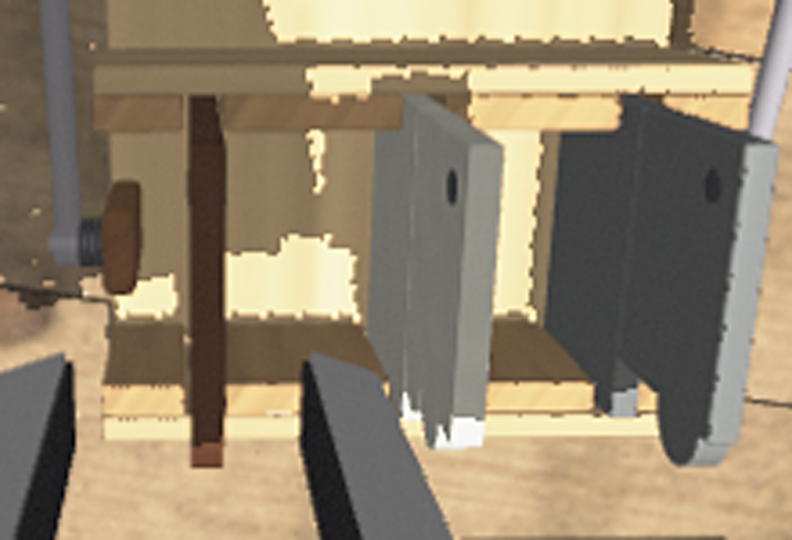

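```bash
cat >> h.py <<'E'
def torack(P,RO=RO,yaw=RY):
    d=np.array(P[:2])-RO; c,s=np.cos(yaw),np.sin(yaw); return np.array([c*d[0]+s*d[1],-s*d[0]+c*d[1]])
E
python3 - <<'E'
from h import *
import pickle
c=pickle.load(open("w3.pkl","rb"))
W=lambda x,y,z:unproj(c,230+x/3.6,140+y/3.6,planez=z)
for x,y in((207,148),(207,467),(207,300),(207,440)):
  P=W(x,y,.132); print(x,y,P.round(4),torack(P).round(4),c["z_map"][int(140+y/3.6)-1,int(230+x/3.6)],unproj(c,230+x/3.6,140+y/3.6-1).round(4))
a,b=W(207,160,.132),W(207,440,.132); print(np.arctan2(*(b-a)[[1,0]]))
p,Rc,s=pose(); g=p+Rc.apply([.078,0,0]); print(g,torack(g))
E
```

```text
207 148 [0.4968 0.0603 0.132 ] [-0.047 -0.058] 0.233879 [0.4962 0.0602 0.1314]
207 467 [0.5705 0.0726 0.132 ] [ 0.0277 -0.0579] 0.27251202 [0.5795 0.0745 0.1117]
207 300 [0.5304 0.0659 0.132 ] [-0.013 -0.058] 0.24185953 [0.5298 0.0658 0.1314]
207 440 [0.5637 0.0715 0.132 ] [ 0.0209 -0.0579] 0.25193283 [0.5626 0.0713 0.1326]
0.16621748771226327
[0.53724831 0.05417474 0.20096334] [-0.0080953  -0.07065157]
```

Run:
```python
from h import *
p,Rc,s=pose();Q=Rdown(.166+np.pi/2)
P=np.array([.5353,.0667,.175])
plan(p,Rc,[(gp(P,Q),Q,2),(gp(P-[0,0,.057],Q),Q,3)])
```

```text
5
0 13.0 0.1 6.3 | -0.006 -0.001 -0.002
1 12.9 0.1 6.2 | -0.006 -0.001 -0.003
2 19.0 0.0 0.0 | -0.0 -0.0 0.0
3 19.0 0.0 0.0 | -0.0 -0.0 0.0
4 19.0 0.1 0.1 | -0.0 -0.0 0.0
```

Request:
arm_command:
  series:
    - {"delta_pos":[8,0,6.5],"twist":[-0.006,-0.001,-0.002],"hand":40}
    - {"delta_pos":[8,0,6],"twist":[-0.006,-0.001,-0.003],"hand":40}
    - {"delta_pos":[0,0,0],"twist":[0,0,0],"hand":40}

```text
time: 7.4
tool_pos: [0.5314, 0.077, 0.263]
orientation: [0.455, -0.541, 0.454, 0.542]
force: [0.5, 0.3, -0.5]
opening: 0.0398
```

Run:
```python
from h import *
p,Rc,s=pose();Q=Rdown(.166+np.pi/2)
P=np.array([.5353,.0667,.118])
print(p,p+Rc.apply([.078,0,0]))
plan(p,Rc,[(gp(P,Q),Q,4)])
```

```text
[0.53140964 0.07698168 0.26299107] [0.53141075 0.07715598 0.18499127]
4
0 16.7 -0.5 -2.7 | 0.002 0.001 0.0
1 16.8 -0.5 -2.7 | 0.002 0.0 0.0
2 16.7 -0.5 -2.7 | 0.003 0.001 0.0
3 16.8 -0.5 -2.8 | 0.002 0.0 0.0
```

Request:
arm_command:
  series:
    - {"delta_pos":[10,-1,-5.5],"twist":[0.004,0,0],"hand":40}
    - {"delta_pos":[14,-1,-5.5],"twist":[0.004,0.001,0],"hand":40}
    - {"delta_pos":[14,0,0],"twist":[0,0,0],"hand":40}
    - {"delta_pos":[14,0,0],"twist":[0,0,0],"hand":40}
    - {"delta_pos":[14,0,0],"twist":[0,0,0],"hand":40}

```text
time: 7.9
tool_pos: [0.5363, 0.0647, 0.1959]
orientation: [0.458, -0.539, 0.457, 0.539]
force: [0.5, 0.1, -0.2]
opening: 0.0401
```

Run:
```python
from h import *
p,Rc,s=pose();print(p,p+Rc.apply([.078,0,0]),s["force"])
c=cam("wrist");save(c,"w4")
```

```text
[0.53628082 0.06474075 0.19594052] [0.53631992 0.06482822 0.11794058] [ 0.48272735  0.0975911  -0.20378248]
```

View pics/w4.png

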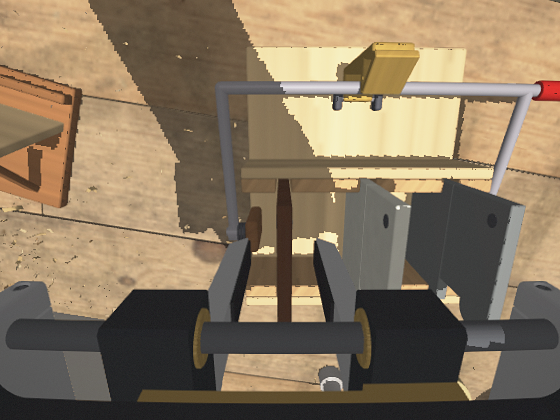

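Request:
arm_command:
  series:
    - {"delta_pos":[0,0,1],"twist":[0,0,0],"hand":0}
    - {"delta_pos":[0,0,0],"twist":[0,0,0],"hand":0}
    - {"delta_pos":[0,0,0],"twist":[0,0,0],"hand":0}
    - {"delta_pos":[0,0,0],"twist":[0,0,0],"hand":0}
    - {"delta_pos":[0,0,0],"twist":[0,0,0],"hand":0}

```text
time: 8.45
tool_pos: [0.5366, 0.0657, 0.1979]
orientation: [-0.458, 0.54, -0.457, -0.539]
force: [-0.8, 0.4, 2.3]
opening: 0.008
```

Request:
arm_command:
  series:
    - {"delta_pos":[-5,0,0],"twist":[0,0,0],"hand":0}
    - {"delta_pos":[-10,0,0],"twist":[0,0,0],"hand":0}
    - {"delta_pos":[-15,0,0],"twist":[0,0,0],"hand":0}
    - {"delta_pos":[-15,0,0],"twist":[0,0,0],"hand":0}
    - {"delta_pos":[-15,0,0],"twist":[0,0,0],"hand":0}

```text
time: 8.95
tool_pos: [0.5364, 0.0657, 0.2593]
orientation: [-0.458, 0.54, -0.457, -0.539]
force: [0.6, 0.8, -0.9]
opening: 0.0075
```

Request:
arm_command:
  series:
    - {"delta_pos":[-20,0,0],"twist":[0,0,0],"hand":0}
    - {"delta_pos":[-30,0,0],"twist":[0,0,0],"hand":0}
    - {"delta_pos":[-30,0,0],"twist":[0,0,0],"hand":0}
    - {"delta_pos":[-20,0,0],"twist":[0,0,0],"hand":0}
    - {"delta_pos":[0,0,0],"twist":[0,0,0],"hand":0}

```text
time: 9.45
tool_pos: [0.5369, 0.0661, 0.3611]
orientation: [-0.459, 0.541, -0.456, -0.538]
force: [0.2, -0.1, -0.8]
opening: 0.0076
```

Run:
```python
from h import *
import pickle
p,Rc,s=pose();print(p,s["opening"],s["force"])
c=cam("wrist");save(c,"w5");pickle.dump(c,open("w5.pkl","wb"))
c=cam("scene");save(c,"s6",(150,70,350,270),3);pickle.dump(c,open("s6.pkl","wb"))
```

```text
[0.53691748 0.06606858 0.36108677] 0.007646736558520821 [ 0.15924442 -0.10776561 -0.77212331]
```

View pics/w5.png

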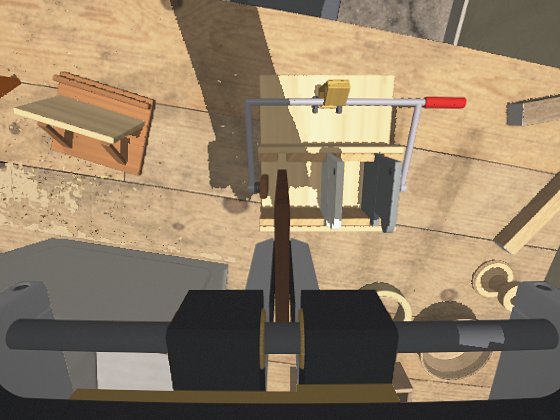

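View pics/s6.png

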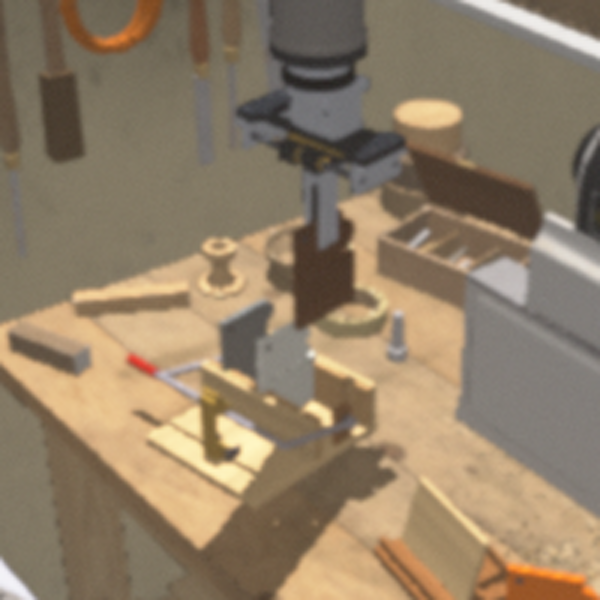

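Run:
```python
from h import *
import pickle
c=pickle.load(open("w5.pkl","rb"));save(c,"w5c",(5,60,165,180),5)
# fit board front plane from w1 depth
c=pickle.load(open("w1.pkl","rb"))
poly=np.array([(270,140),(370,140),(270,430),(195,420)])/5+[260,80]
m=np.zeros((420,560),np.uint8);cv2.fillPoly(m,[np.round(poly).astype(np.int32)],1)
P=np.array([unproj(c,u,v) for v,u in zip(*np.nonzero(m))])
P=P[(P[:,2]>.02)&(P[:,2]<.085)]
ce=P.mean(0);n=np.linalg.svd(P-ce)[2][2];n*=-np.sign(n[0]); r=(P-ce)@n
print(len(P),n,np.degrees(np.arcsin(n[2])),"yaw",np.arctan2(-n[1],-n[0]),r.std(),ce)
# foot point on plane at z=.012, y=-.195
x=ce[0]-((-.195-ce[1])*n[1]+(.012-ce[2])*n[2])/n[0];print("foot",x)
```

```text
1076 [-0.95489197  0.14492429  0.25918771] 15.02186891682187 yaw -0.15062089395483355 0.0002998471281748182 [ 0.49081883 -0.17730377  0.05426436]
foot 0.47666118757202314
```

View pics/w5c.png

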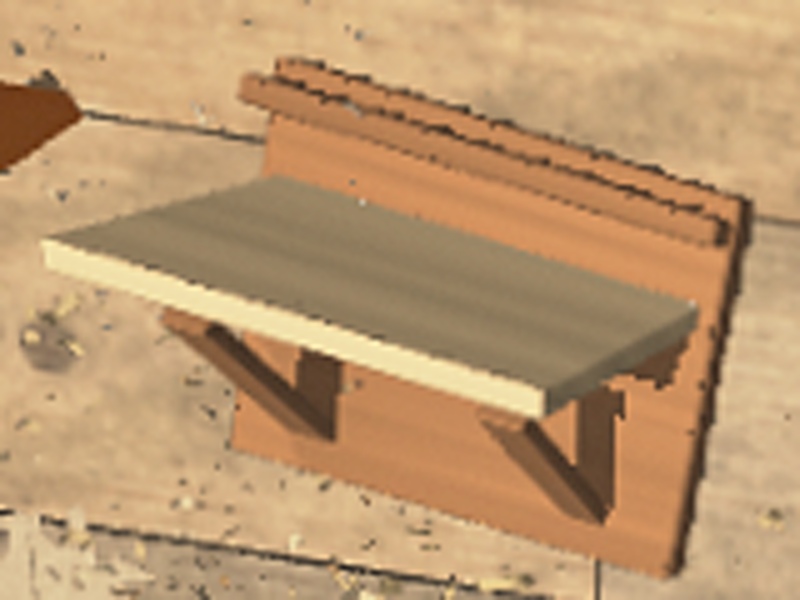

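Run:
```python
from h import *
import pickle
c=pickle.load(open("w5.pkl","rb"))
poly=np.array([(280,200),(650,305),(530,360),(90,240)])/5+[5,60]
m=np.zeros((420,560),np.uint8);cv2.fillPoly(m,[np.round(poly).astype(np.int32)],1)
P=np.array([unproj(c,u,v) for v,u in zip(*np.nonzero(m))])
P=P[(P[:,2]>.02)&(P[:,2]<.085)]
ce=P.mean(0);n=np.linalg.svd(P-ce)[2][2];n*=-np.sign(n[0]); r=(P-ce)@n
print(len(P),n,np.degrees(np.arcsin(n[2])),"yaw",np.arctan2(-n[1],-n[0]),r.std(),ce)
print("foot",ce[0]-((-.195-ce[1])*n[1]+(.012-ce[2])*n[2])/n[0])
W=lambda x,y,z:unproj(c,5+x/5,60+y/5,planez=z)
a=W(272,175,.012);b=W(697,305,.012);e=W(45,242,.088);f=W(545,390,.088)
for v in(a,b,e,f,(a+b)/2,(e+f)/2):print(v.round(4))
```

```text
1575 [-0.95610926  0.13970585  0.25756041] 14.925354854040702 yaw -0.145092332764049 0.00045506755710112334 [ 0.488623   -0.19319745  0.05395538]
foot 0.47705751122389145
[ 0.4699 -0.2513  0.012 ]
[ 0.4865 -0.1328  0.012 ]
[ 0.4901 -0.2515  0.088 ]
[ 0.5058 -0.1341  0.088 ]
[ 0.4782 -0.1921  0.012 ]
[ 0.498  -0.1928  0.088 ]
```

```bash
cat >> h.py <<'E'
SY=-.148;TL=np.radians(15)
xs=np.array([np.cos(SY),np.sin(SY),0]);ys=np.array([-np.sin(SY),np.cos(SY),0]);zs=np.array([0,0,1.])
U=np.sin(TL)*xs+np.cos(TL)*zs; NF=-np.cos(TL)*xs+np.sin(TL)*zs
FOOT=np.array([.4774,-.1925,.012])
QP=R.from_matrix(np.c_[-U,np.cross(-NF,-U),-NF])
def tcpplace(gap,up): return FOOT+.007*ys+(.004+gap)*NF+U*(.186+up)
E
python3 - <<'E'
from h import *
p,Rc,s=pose();print(QP.as_matrix().round(2),s["joint_positions"].round(2))
print(tcpplace(.008,.1))
plan(p,Rc,[(tcpplace(.008,.12),QP,15)])
E
```

```text
[[-0.26  0.15  0.96]
 [ 0.04  0.99 -0.14]
 [-0.97  0.   -0.26]] [ 0.54  0.27 -0.92  1.8   0.23  1.18  1.29]
[ 0.54018086 -0.19478264  0.29136061]
15
0 3.1 2.2 -17.3 | 0.125 0.012 0.017
1 3.4 0.0 -17.4 | 0.125 0.012 0.016
2 3.6 -2.2 -17.2 | 0.125 0.012 0.016
3 3.7 -4.4 -16.7 | 0.125 0.012 0.017
4 3.8 -6.5 -16.0 | 0.125 0.012 0.016
5 3.9 -8.5 -15.0 | 0.125 0.012 0.016
6 3.9 -10.4 -13.8 | 0.124 0.012 0.017
7 3.9 -12.0 -12.4 | 0.125 0.012 0.016
8 3.8 -13.6 -10.7 | 0.124 0.012 0.016
9 3.7 -14.8 -8.9 | 0.125 0.012 0.017
10 3.5 -15.9 -6.9 | 0.124 0.012 0.016
11 3.3 -16.7 -4.9 | 0.125 0.013 0.017
12 3.1 -17.2 -2.7 | 0.124 0.012 0.016
13 2.9 -17.4 -0.5 | 0.125 0.013 0.017
14 2.5 -17.4 1.6 | 0.124 0.012 0.016
```

Request:
arm_command:
  series:
    - {"delta_pos":[3,2,-17.5],"twist":[0.125,0.012,0.017],"hand":0}
    - {"delta_pos":[3,0,-17.5],"twist":[0.125,0.012,0.016],"hand":0}
    - {"delta_pos":[3.5,-2,-17],"twist":[0.125,0.012,0.016],"hand":0}
    - {"delta_pos":[3.5,-4.5,-17],"twist":[0.125,0.012,0.016],"hand":0}
    - {"delta_pos":[4,-6.5,-16],"twist":[0.125,0.012,0.016],"hand":0}

```text
time: 10.05
tool_pos: [0.539, -0.0226, 0.3412]
orientation: [0.566, -0.368, 0.636, 0.373]
force: [-0.1, -1.2, -1.5]
opening: 0.0076
```

Request:
arm_command:
  series:
    - {"delta_pos":[4,-8.5,-15],"twist":[0.125,0.012,0.016],"hand":0}
    - {"delta_pos":[4,-10.5,-14],"twist":[0.125,0.012,0.016],"hand":0}
    - {"delta_pos":[4,-12,-12.5],"twist":[0.125,0.012,0.016],"hand":0}
    - {"delta_pos":[4,-13.5,-10.5],"twist":[0.125,0.012,0.016],"hand":0}
    - {"delta_pos":[3.5,-15,-9],"twist":[0.125,0.012,0.016],"hand":0}

```text
time: 10.55
tool_pos: [0.542, -0.1097, 0.3249]
orientation: [0.617, -0.162, 0.751, 0.171]
force: [0.5, -0.4, -1.7]
opening: 0.0078
```

Request:
arm_command:
  series:
    - {"delta_pos":[3.5,-16,-7],"twist":[0.125,0.012,0.016],"hand":0}
    - {"delta_pos":[3.5,-16.5,-5],"twist":[0.125,0.012,0.016],"hand":0}
    - {"delta_pos":[3,-17,-3],"twist":[0.125,0.012,0.017],"hand":0}
    - {"delta_pos":[3,-17.5,-0.5],"twist":[0.125,0.013,0.017],"hand":0}
    - {"delta_pos":[2.5,-17.5,1.5],"twist":[0.125,0.012,0.016],"hand":0}

```text
time: 11.05
tool_pos: [0.5442, -0.1966, 0.3093]
orientation: [0.607, 0.061, 0.791, -0.048]
force: [0.2, 0.6, -1.5]
opening: 0.0074
```

Request:
arm_command:
  series:
    - {"delta_pos":[0,0,0],"twist":[0,0,0],"hand":0}
    - {"delta_pos":[0,0,0],"twist":[0,0,0],"hand":0}

```text
time: 11.25
tool_pos: [0.5443, -0.196, 0.3096]
orientation: [0.608, 0.059, 0.791, -0.046]
force: [-0.7, 0.4, -1.1]
opening: 0.0077
```

Run:
```python
from h import *
import pickle
p,Rc,s=pose();print(p,s["opening"],s["force"],s["joint_positions"].round(2),(Rc.inv()*QP).as_rotvec())
c=cam("wrist");save(c,"w6");pickle.dump(c,open("w6.pkl","wb"))
c=cam("scene");save(c,"s7",(200,120,400,320),3)
plan(p,Rc,[(tcpplace(.005,.03),QP,4)])
```

```text
[ 0.54431753 -0.19595893  0.30964569] 0.0076718893852638585 [-0.65191741  0.3991341  -1.11215473] [ 0.55  0.41 -0.43  1.65  0.17  1.38 -0.08] [-2.40276510e-03  1.29871442e-03  9.06165983e-05]
4
0 22.2 0.1 0.9 | -0.001 0.0 0.0
1 22.2 0.2 0.9 | -0.0 0.0 0.0
2 22.2 0.1 0.8 | -0.001 0.001 0.0
3 22.2 0.2 0.9 | -0.0 0.0 0.0
```

View pics/w6.png

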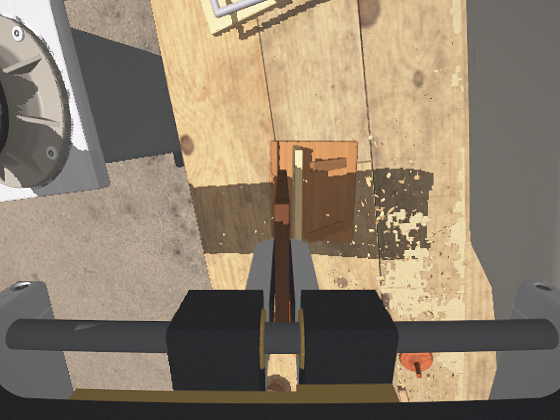

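View pics/s7.png

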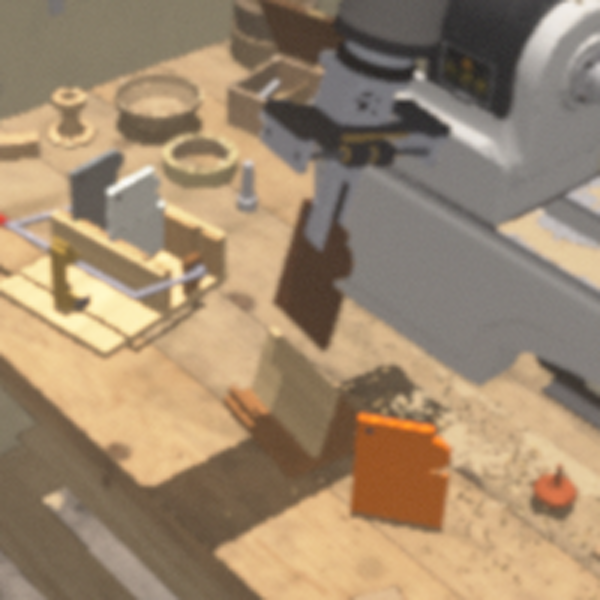

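Request:
arm_command:
  series:
    - {"delta_pos":[22,0,1],"twist":[-0.001,0,0],"hand":0}
    - {"delta_pos":[22,0,1],"twist":[-0.001,0.001,0],"hand":0}
    - {"delta_pos":[22,0,0.5],"twist":[0,0,0],"hand":0}
    - {"delta_pos":[22,0,0.5],"twist":[0,0,0],"hand":0}
    - {"delta_pos":[0,0,0],"twist":[0,0,0],"hand":0}

```text
time: 11.85
tool_pos: [0.5237, -0.1923, 0.2228]
orientation: [0.606, 0.059, 0.792, -0.045]
force: [-1.1, 0.9, -0.4]
opening: 0.0078
```

Run:
```python
from h import *
import pickle
p,Rc,s=pose();print(p,s["opening"],s["force"],(Rc.inv()*QP).as_rotvec())
c=cam("wrist");save(c,"w7",(200,120,380,260),4);pickle.dump(c,open("w7.pkl","wb"))
c=cam("scene");save(c,"s8",(230,180,350,300),5)
plan(p,Rc,[(tcpplace(.004,.0),QP,4)])
```

```text
[ 0.52369844 -0.19226877  0.22278692] 0.007834454508459663 [-1.11611946  0.91088952 -0.3643529 ] [ 0.00040585 -0.00185563  0.00013078]
4
0 7.4 -0.0 0.6 | 0.0 -0.0 0.0
1 7.3 -0.0 0.6 | 0.0 -0.001 0.0
2 7.4 -0.0 0.6 | 0.0 -0.0 0.0
3 7.3 -0.1 0.6 | 0.0 -0.001 0.0
```

View pics/w7.png

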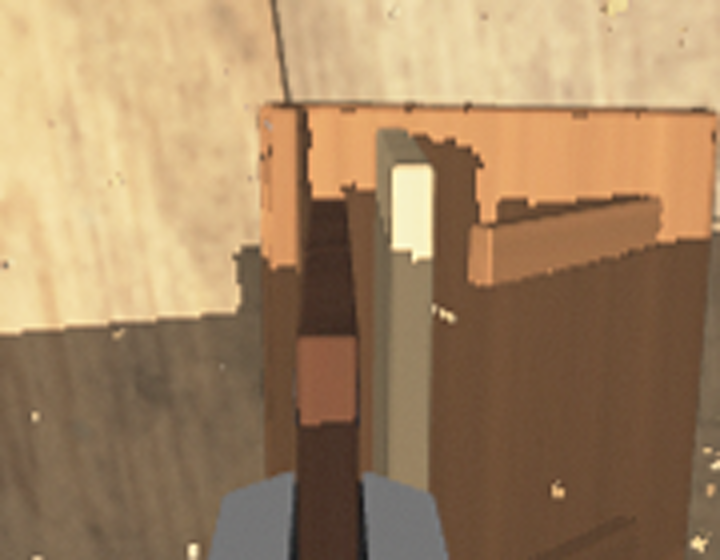

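View pics/s8.png

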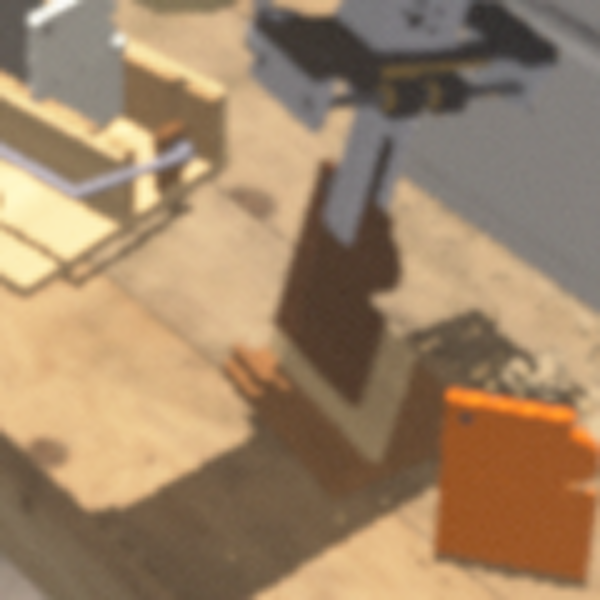

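Request:
arm_command:
  series:
    - {"delta_pos":[7,0,0.5],"twist":[0,0,0],"hand":0}
    - {"delta_pos":[7,0,0.5],"twist":[0,-0.001,0],"hand":0}
    - {"delta_pos":[7,0,0.5],"twist":[0,0,0],"hand":0}
    - {"delta_pos":[4,0,0.5],"twist":[0,0,0],"hand":0}
    - {"delta_pos":[0,0,0],"twist":[0,0,0],"hand":0}

```text
time: 12.45
tool_pos: [0.5204, -0.1926, 0.1995]
orientation: [0.608, 0.059, 0.791, -0.046]
force: [-0.6, -1.4, 0.3]
opening: 0.0079
```

Run:
```python
from h import *
import pickle
p,Rc,s=pose();print(p,s["opening"],s["force"],(Rc.inv()*QP).as_rotvec())
c=cam("wrist");save(c,"w8",(200,120,380,260),4)
plan(p,Rc,[(tcpplace(.004,.0),QP,3)])
```

```text
[ 0.52041973 -0.19263728  0.19953079] 0.007884220504408778 [-0.61267297 -1.43017559  0.34552627] [-0.00203095  0.00192537  0.00031508]
3
0 2.1 0.3 -0.2 | -0.001 0.001 0.0
1 2.0 0.2 -0.2 | -0.001 0.0 0.0
2 2.1 0.3 -0.2 | -0.0 0.001 0.0
```

View pics/w8.png

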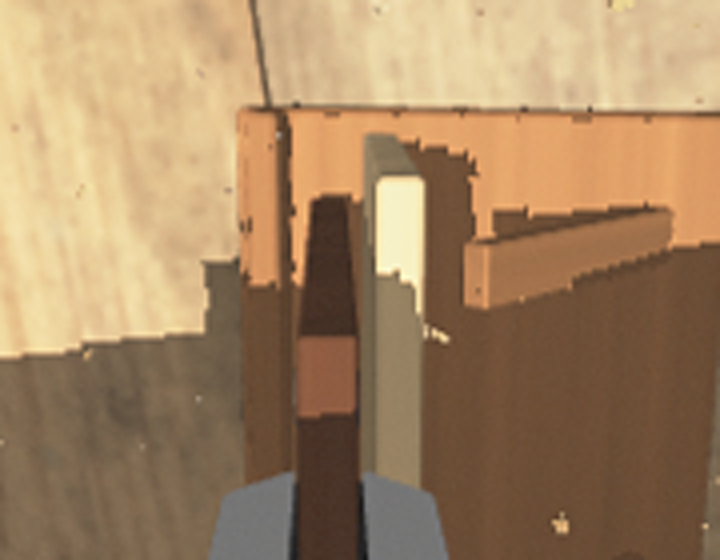

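Well aligned, with a few millimetres to go. I'll lower gently until contact.

Request:
arm_command:
  series:
    - {"delta_pos":[2,0,0],"twist":[-0.001,0.001,0],"hand":0}
    - {"delta_pos":[2,0,0],"twist":[0,0,0],"hand":0}
    - {"delta_pos":[1,0,0],"twist":[0,0,0],"hand":0}
    - {"delta_pos":[0,0,0],"twist":[0,0,0],"hand":0}

```text
time: 12.9
tool_pos: [0.5194, -0.1925, 0.1952]
orientation: [0.608, 0.059, 0.791, -0.046]
force: [-0.1, -0.4, -1.7]
opening: 0.0077
```

Request:
arm_command:
  series:
    - {"delta_pos":[0.7,0,0],"twist":[0,0,0],"hand":0}
    - {"delta_pos":[0.7,0,0],"twist":[0,0,0],"hand":0}
    - {"delta_pos":[0,0,0],"twist":[0,0,0],"hand":0}

```text
time: 13.2
tool_pos: [0.5191, -0.1924, 0.1939]
orientation: [0.608, 0.059, 0.791, -0.046]
force: [-0.5, 0.1, -0.2]
opening: 0.0079
```

Request:
arm_command:
  series:
    - {"delta_pos":[0.7,0,0],"twist":[0,0,0],"hand":0}
    - {"delta_pos":[0.7,0,0],"twist":[0,0,0],"hand":0}
    - {"delta_pos":[0,0,0],"twist":[0,0,0],"hand":0}

```text
time: 13.5
tool_pos: [0.5188, -0.1924, 0.1927]
orientation: [0.608, 0.059, 0.791, -0.046]
force: [-0.8, -0.4, -0.3]
opening: 0.0079
```

Request:
arm_command:
  series:
    - {"delta_pos":[0.7,0,0],"twist":[0,0,0],"hand":0}
    - {"delta_pos":[0.7,0,0],"twist":[0,0,0],"hand":0}
    - {"delta_pos":[0,0,0],"twist":[0,0,0],"hand":0}

```text
time: 13.8
tool_pos: [0.5189, -0.1923, 0.1924]
orientation: [0.608, 0.059, 0.79, -0.046]
force: [-0.3, 1.4, 15.6]
opening: 0.0078
```

Request:
arm_command:
  series:
    - {"delta_pos":[-0.9,0,1],"twist":[0,0,0],"hand":0}
    - {"delta_pos":[0,0,1],"twist":[0,0,0],"hand":0}
    - {"delta_pos":[0,0,0.7],"twist":[0,0,0],"hand":0}
    - {"delta_pos":[0,0,0],"twist":[0,0,0],"hand":0}

```text
time: 14.2
tool_pos: [0.5208, -0.1926, 0.1921]
orientation: [0.607, 0.059, 0.791, -0.046]
force: [-4.0, 0.7, 14.1]
opening: 0.0083
```

Run:
```python
from h import *
p,Rc,s=pose();print(p,s["opening"],s["force"],QP.inv().apply(p-tcpplace(0,0)))
c=cam("wrist");save(c,"w9",(200,120,380,260),4)
```

```text
[ 0.52076892 -0.19263286  0.19206246] 0.00826993268642276 [-3.97590865  0.73371215 14.05982037] [ 0.00096595 -0.00073621 -0.00115147]
```

View pics/w9.png

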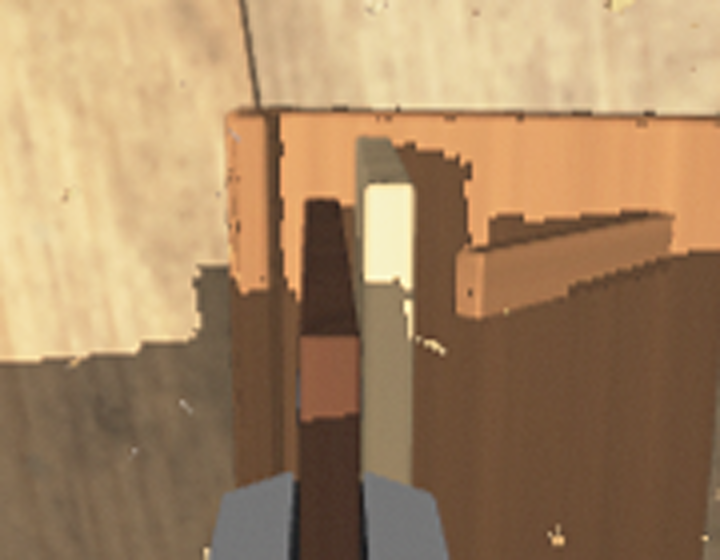

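Request:
arm_command:
  series:
    - {"delta_pos":[-0.6,0,0.6],"twist":[0,0,0],"hand":0}
    - {"delta_pos":[0,0,0],"twist":[0,0,0],"hand":0}

```text
time: 14.45
tool_pos: [0.5213, -0.1928, 0.1922]
orientation: [0.607, 0.059, 0.791, -0.046]
force: [-4.5, 1.2, 9.7]
opening: 0.008
```

Request:
arm_command:
  series:
    - {"delta_pos":[0,0,0],"twist":[0,0,0],"hand":12}
    - {"delta_pos":[0,0,0],"twist":[0,0,0],"hand":18}
    - {"delta_pos":[0,0,0],"twist":[0,0,0],"hand":24}
    - {"delta_pos":[0,0,0],"twist":[0,0,0],"hand":24}

```text
time: 14.85
tool_pos: [0.5219, -0.1929, 0.1918]
orientation: [0.608, 0.059, 0.791, -0.046]
force: [-0.6, 0.6, 0.3]
opening: 0.0238
```

Run:
```python
from h import *
p,Rc,s=pose();print(p,s["opening"],s["force"])
c=cam("wrist");save(c,"w10",(200,120,380,260),4)
c=cam("scene");save(c,"s10",(230,180,350,300),5)
```

```text
[ 0.52192907 -0.19286657  0.19178282] 0.023801869966182745 [-0.57233895  0.62789     0.34496378]
```

View pics/w10.png

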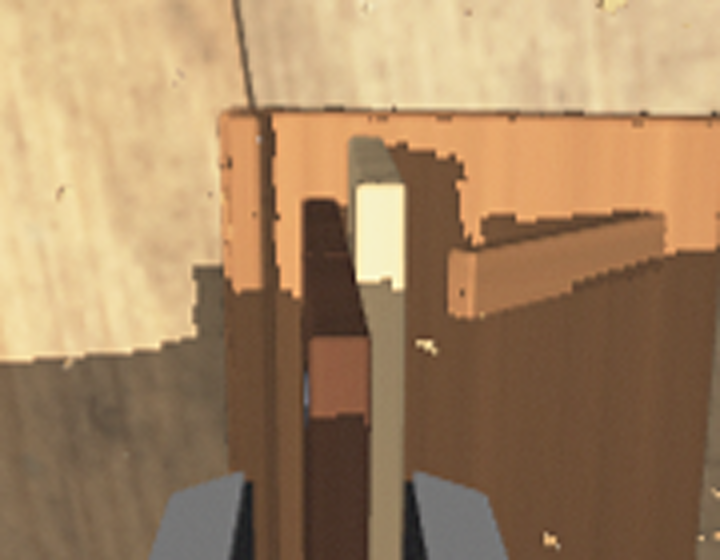

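View pics/s10.png

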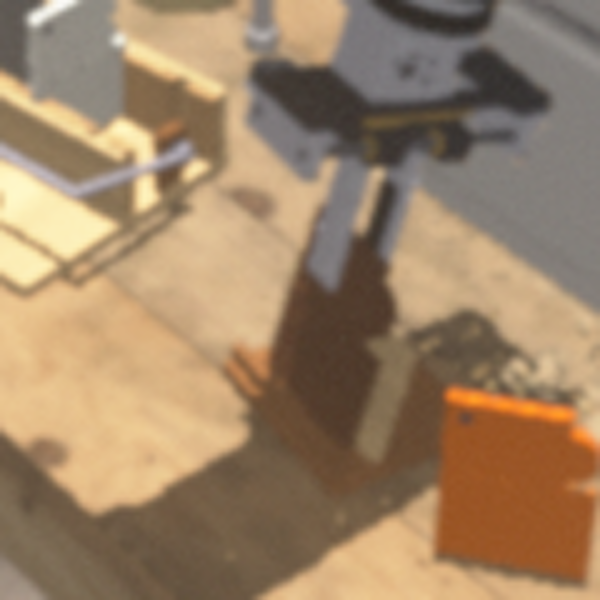

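Request:
arm_command:
  series:
    - {"delta_pos":[-10,0,0],"twist":[0,0,0],"hand":24}
    - {"delta_pos":[-25,0,0],"twist":[0,0,0],"hand":24}
    - {"delta_pos":[-35,0,0],"twist":[0,0,0],"hand":24}
    - {"delta_pos":[-35,0,-10],"twist":[0,0,0],"hand":24}
    - {"delta_pos":[-20,0,-30],"twist":[0,0,0],"hand":24}

```text
time: 15.45
tool_pos: [0.5173, -0.1916, 0.3254]
orientation: [0.609, 0.059, 0.79, -0.045]
force: [-0.7, 0.3, 0.1]
opening: 0.0241
```

Request:
arm_command:
  series:
    - {"delta_pos":[0,-45,0],"twist":[0,0,0],"hand":40}
    - {"delta_pos":[0,-45,0],"twist":[0,0,0],"hand":40}
    - {"delta_pos":[0,-45,0],"twist":[0,0,0],"hand":40}
    - {"delta_pos":[0,0,0],"twist":[0,0,0],"hand":40}
    - {"delta_pos":[0,0,0],"twist":[0,0,0],"hand":40}

```text
time: 15.95
tool_pos: [0.4952, -0.3261, 0.3235]
orientation: [0.608, 0.06, 0.79, -0.046]
force: [0.2, 0.8, 0.5]
opening: 0.0403
```

Run:
```python
from h import *
import pickle
p,Rc,s=pose();print(p,s["opening"],s["force"])
c=cam("wrist");save(c,"w11")
c=cam("scene");save(c,"s11",(150,120,350,290),4)
c=cam("top");save(c,"t11",(180,150,360,270),4);pickle.dump(c,open("t11.pkl","wb"))
```

```text
[ 0.49521272 -0.32609887  0.32345516] 0.04027632525745399 [0.17784036 0.81456783 0.52421854]
```

View pics/w11.png

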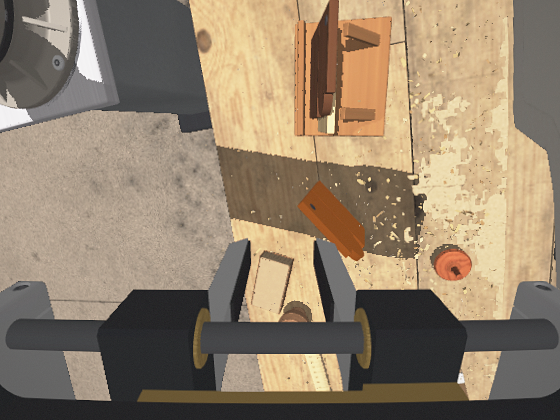

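View pics/s11.png

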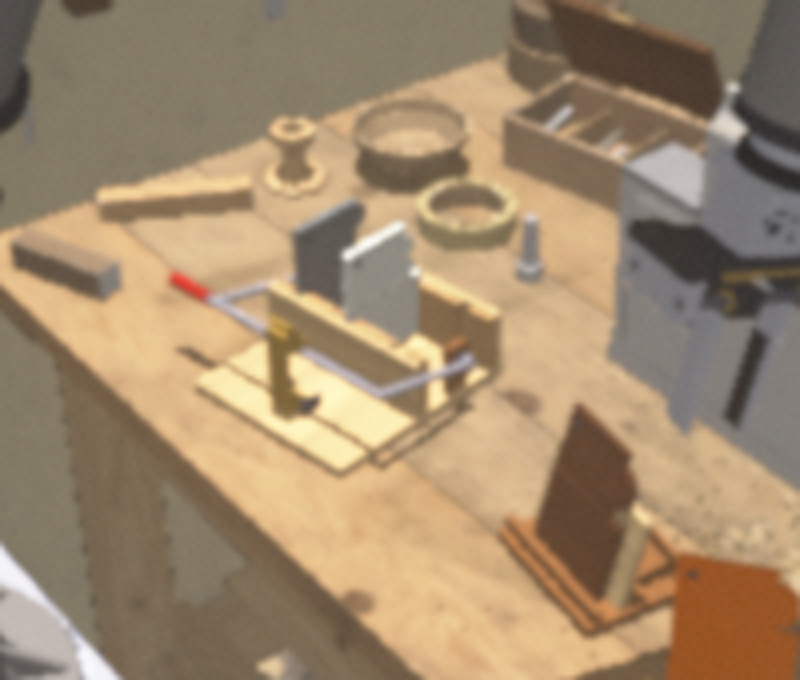

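View pics/t11.png

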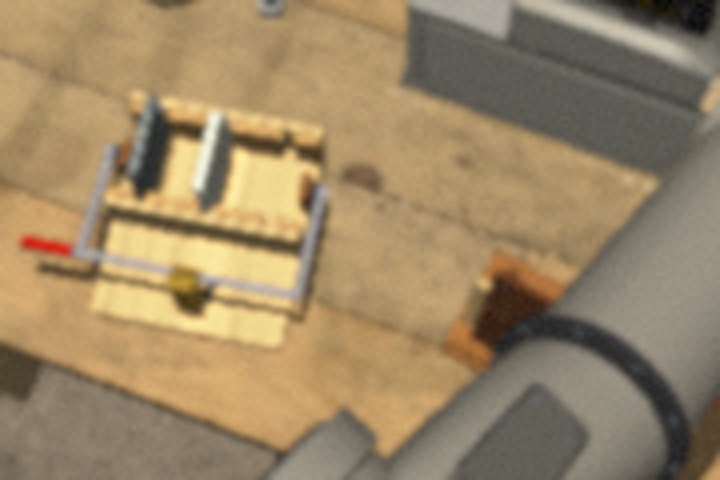

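Run:
```python
from h import *
c=cam("scene"); save(c,"s12",(265,210,335,290),8)
c=cam("top"); 
S=lambda x,y,z:unproj(c,150+x/4,120+y/4,planez=z)
import pickle
s=cam("scene")
for x,y in((537,530),(605,600)):
  P=unproj(s,150+x/4,120+y/4,planez=.014); d=P-FOOT; print(P.round(4),(d@xs).round(4),(d@ys).round(4))
for x,y in((580,405),):
  P=unproj(s,150+x/4,120+y/4,planez=.128); d=P-FOOT; print(P.round(4),(d@xs).round(4),(d@ys).round(4))
```

```text
[ 0.4801 -0.148   0.014 ] -0.0039 0.0444
[ 0.4689 -0.2406  0.014 ] -0.0014 -0.0488
[ 0.5114 -0.1569  0.128 ] 0.0284 0.0403
```

View pics/s12.png

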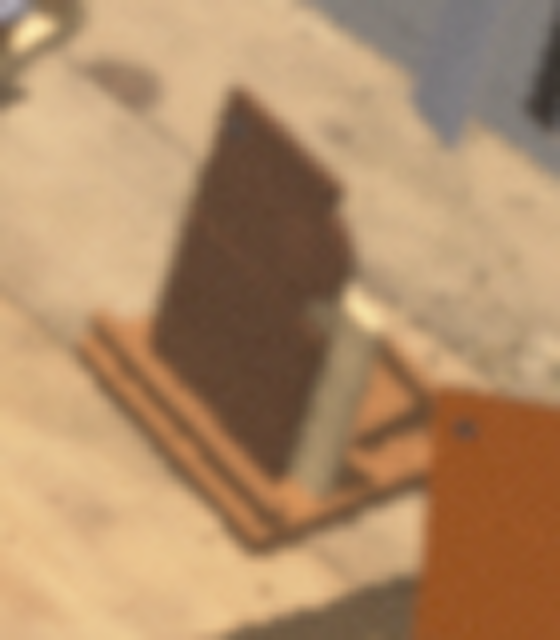

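Run:
```python
from h import *
print(env.job_done()); print(env.sense()["time"])
```

```text
the job is handed in; nothing more can be done
None
the job is handed in; nothing more can be done
```

The job is done and handed in at about 16 s on the robot's clock, well inside the 64 s limit.

- **Keeper:** I gripped the red handle and swung the bar forward and down to about 1.43 rad. Lifting it back met about 17 N of resistance at 1.335 rad, so the hook had caught. After I let go, every later picture shows the bar down with the brass hook over it.
- **Template:** I lifted the dark brown template straight out of its slot, turned it and tilted it to the board's 15°. I then lowered it to the ledge until it touched (about 15 N), eased it back to the board and let go.
- **Last checks:**
  - The template stands upright, flat against the board. Its lower edge runs from about +44 to -49 mm along the ledge, so it is within 2–3 mm of the middle.
  - The white and grey templates are still in their slots.
  - The orange look-alike and the other things on the bench that the last pictures show look undisturbed.
  - The gripper is clear and touching nothing.
- **Disagreements:** Early estimates of the stand's angle from the different cameras differed by up to about 0.05 rad. I used two depth fits of the board instead, which agreed to about 0.005 rad and 0.5 mm. No check failed.

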